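# Make up a row of printing blocks on the registration board

## Task

Make up the printing blocks into one tight row on the white registration board. First lift the wood offcut that lies on the board out of the way onto the table; then push a first block, any one, fully into the corner where the two rails meet, then pack every other block that is there one after another flush against its neighbour along the long rail, each printing face up, pushed right up against the long rail and with its red-banded end away from that rail. When all the blocks are in the row, close it with the offcut: lay it flat, lengthwise beside the last block, pushed flush against that block and with one end right up against the long rail. Leave the ink bottle, ink tin and tape where they are.

Things in the scene. Friction and masses are not known exactly. Their poses are not given: they have to be found in the camera images.
- reg_board: the registration board, fixed, place and yaw vary: white plate 130 mm (its x) by 250 mm (its y) by 8 mm; aluminium rails 12 mm wide, 14 mm high above the plate, along its long far (+x) edge and its short left (+y) edge; the other two edges are open. Origin at the centre of its underside
- corner (a point): where the inner faces of the board's two rails meet, at the level of the plate's upper face, 8 mm above the table. Axes as the board's: x points square into the long rail (inner face at x = 0), y square into the short rail (inner face at y = 0), z up; so the free plate is x from -118 to 0 mm, y from -238 to 0 mm
- leaf_block: loose wooden printing block, dark printing face on top with a pale motif of a leaf: a mid-rib with slanting side veins; a box 60 mm long (its x) by 36 mm wide (its y) by 24 mm high, about 90 g. Origin at the centre of its underside, z up. The end at -x (36 mm wide) is banded in red, 7 mm deep. Starts flat on the table, face up, any yaw. May be absent
- moon_block: loose wooden printing block, dark printing face on top with a pale motif of a crescent moon; a box 60 mm long (its x) by 40 mm wide (its y) by 24 mm high, about 90 g. Origin at the centre of its underside, z up. The end at -x (40 mm wide) is banded in red, 7 mm deep. Starts flat on the table, face up, any yaw. May be absent
- house_block: loose wooden printing block, dark printing face on top with a pale motif of a house with a pointed roof; a box 60 mm long (its x) by 44 mm wide (its y) by 24 mm high, about 90 g. Origin at the centre of its underside, z up. The end at -x (44 mm wide) is banded in red, 7 mm deep. Starts flat on the table, face up, any yaw. May be absent
- wave_block: loose wooden printing block, dark printing face on top with a pale motif of zigzag waves; a box 60 mm long (its x) by 48 mm wide (its y) by 24 mm high, about 90 g. Origin at the centre of its underside, z up. The end at -x (48 mm wide) is banded in red, 7 mm deep. Starts flat on the table, face up, any yaw. May be absent
- offcut_strip: a loose plain oak-coloured wood offcut, a box 32 mm wide (its x) by 75 mm long (its y) by 18 mm high, about 30 g; both ends are alike. Origin at the centre of its underside, z up. It starts flat on the plate of the board, in the way
- ink_bottle: bystander: small brown ink bottle with a pale blue cap, 46 mm across, 85 mm high, standing beyond the board; origin at the centre of its underside
- ink_tin: bystander: flat red ink tin with a pale panel on its lid, 70x93x22 mm, lying beyond the board; origin at the centre of its underside
- masking_tape: bystander: roll of pale yellow masking tape, 96 mm across, 25 mm high, lying flat beyond the board to the left; origin at the centre of its underside
Not all that is in view belongs to the job. There is more than one size of the offcut_strip; the job needs the smaller. Leave any blue look-alike of the house_block alone.

How it is judged:
By the outcome, as a careful person would: the job done as asked, in the order asked, and still so for the second after the job is handed in, with the robot touching nothing.
Of leaf_block, moon_block, house_block, wave_block only 3 to 4 are there at a start; the rules pass over those that are not, and their reading is None.
At some moment in a run one of leaf_block, moon_block, house_block, wave_block may be knocked a few centimetres aside while the robot is not near it.
It also fails if it takes over 210 s, if anything falls off the work surface, if the arm or the gripper's body presses on something with over 40 N, if the wrist force passes 120 N, or if a joint passes its speed limit or range.

## Robot

A 6-joint arm with a two-finger parallel gripper is mounted at the origin on the work surface; the furniture and walls round the work are solid. World frame = base frame: x ahead of the robot, y to its left, z up, the work surface at z = 0. Lengths are in m, angles in rad, forces in N, time in s.
With the tool pointing down it reaches from about 0.375 to 0.975 m from the base axis. Payload 3.8 kg.
Tool frame: the origin (TCP) lies at the very end of the fingers, on their centre line; the grasp point (between the pads) lies 19 mm behind it; z points along the fingers, y is the line along which they close (so a half turn about z gives the same grasp; the last joint's range is limited). The gripper opens to 85 mm and grips with 20 to 120 N. Pads are 22 mm wide; open, the fingers measure 114 mm over their backs; the gripper's body (76 mm by 85 mm) begins 54 mm behind the grasp point. The pads swing forward as they close: fully open they stand 13 mm farther back than shut.
Start: joints at [1.3, 0.264, 1.604, -0, 1.274, -0.037], TCP at [0.156, 0.657, 0.231] pointing down, gripper open.
Joint ranges: [-2.63, 2.63], [-0.94, 2.18], [0.31, 2.57], [-1.31, 4.45], [0, 2.66], [-2.55, 2.55]. Speed limits (rad/s): [2.57, 2.57, 3.14, 3.14, 3.14, 3.14].

## Interface

Orientations are given as a 3x3 rotation matrix whose columns are the frame's x, y, z axes.
In Python, from plant import readout, cams, arm gives the robot as it stands.
- The arm moves only by the shell command python3 -m handwheel 'ROWS' [FORCE]. ROWS is JSON, a list of rows, each a list of 3 entries, a list of its own where there are three numbers: the shift along the tool's x, y, z in mm, then the turn, a rotation vector about the tool's x, y, z in degrees, then the finger opening in mm, from 0 to 85.4. In form: [[[dx, dy, dz], [ax, ay, az], grip], ...]. A call has 1 to 10 rows; each row shifts and turns the commanded pose from where the row before left it, along the tool's axes as they then stand; what a row does not reach is not made up. A row lasts 1/12 s, in which the tool goes at most 41.7 mm and 7.16 degrees, less where a joint would pass 70% of its speed; a pose out of reach is approached as far as the arm can. A call is refused whole if a number of a shift passes 41.7 or a number of a turn 7.16, either way. A call with a gripper value outside its range is refused whole. The fingers move at their own pace and stop on an object; FORCE is the grip in N (left out, the last holds). Time passes only in rows, so rows that do not move let the fingers close. It gives the time, the measured TCP pose, the force, the opening and the grip force at its end, in the units of the state.
- readout.observe(): the state, without advancing time (a new reading comes with each control period).
- cams.capture(name): name is "scene" or "top" or "wrist"; returns a dict with "img" (384x512x3 uint8, blue, green, red), "depth" (384x512 float32, m along the optical axis (not along the pixel's ray), 0 where there is no reading), "fx", "fy", "cx", "cy" (pixels), "R" (3x3) and "t" (3): a world point X has camera coordinates R X + t. Camera axes: x right, y down, z forward; pixel columns grow to the right and rows downward; lengths in m; the calibration is good to about 2 mm. A picture is of the moment at which its call begins.
- arm.sign_off(): hands the job in; it is judged then, once.
The state is a dict: "time_s": time; "joint_positions": joint angles; "dq": joint speeds; "effort": joint torques, N m; "tcp_pos": TCP position; "tool_rot": TCP orientation; "force": force on the tool from outside, world axes, zero at the start; "wrist_torque": the same for the moment, N m; "width": finger opening in m; "grasp_force": force on a finger pad.
Only numpy, scipy, OpenCV 4.12 (cv2) and the standard library are available. Lean on these libraries where they do the work, as an engineer would, in place of code of your own. Each camera call takes 0.05 s, during which the arm holds its last target. There are 200 camera calls.

## Working session

There is one attempt and no reset: what is moved stays moved. The work goes in short steps, Python scripts to look and compute and a shell command to move; the robot and the scene stay as the last step left them, time stands still between calls to the robot, and variables do not carry over. Pictures are saved under pics/ and viewed, at most 14 in all, crops included, and the job is handed in when it is done.

```bash
ls; mkdir -p pics
python3 - <<'E'
from plant import readout,cams
import cv2,numpy as np
s=readout.observe();print(s['time_s'],s['tcp_pos'],s['tool_rot'],s['width'])
for n in("top","scene"):
    c=cams.capture(n);cv2.imwrite(f"pics/{n}0.png",cv2.resize(c["img"],(800,600)));np.savez(f"{n}0.npz",**c);print(n,c["fx"],c["cx"],c["cy"],c["R"].tolist(),c["t"])
E
```

```text
pics
0.0 [0.15615998 0.65592337 0.22993353] [[-9.72805982e-01  2.31620752e-01 -5.91052422e-04]
 [ 2.31621496e-01  9.72803522e-01 -2.18849616e-03]
 [ 6.80767526e-05 -2.26588260e-03 -9.99997431e-01]] 0.08540532830569542
top 361.49474702781214 247.91383292169564 190.00501027499698 [[-0.013286716612563334, -0.9998157247690007, -0.013855672711781003], [-0.9901098464144897, 0.015090683627951658, -0.1394803330248274], [0.1396637218275853, 0.01186540232270404, -0.9901278993306811]] [0.07086044 0.57894193 1.0947311 ]
scene 443.13681682887807 258.59662583044303 191.3783177245012 [[0.6676735766821659, -0.7444229715104672, -0.006814285580323301], [-0.5198822508723718, -0.4596920603102212, -0.7200039270140269], [0.5328549898690264, 0.4842702233002461, -0.6939365321096806]] [-0.33588312  0.36238566  1.34354201]
```

View pics/top0.png

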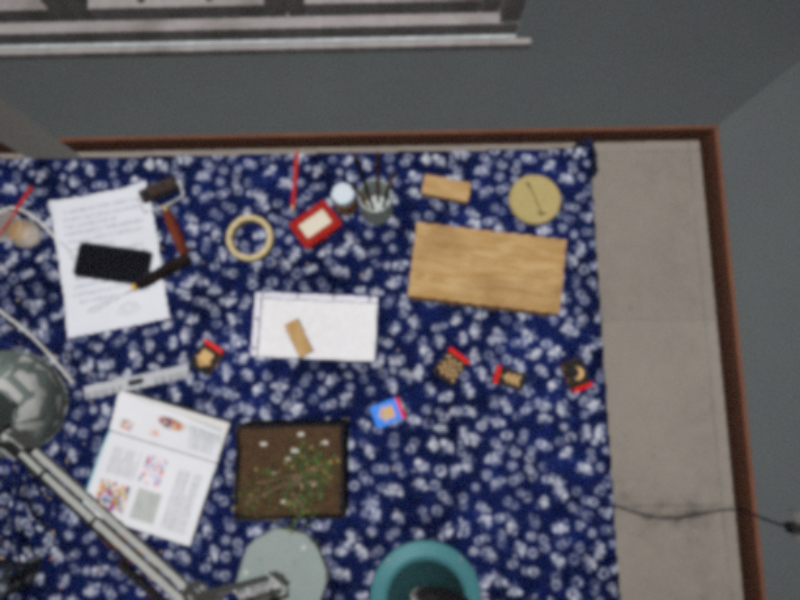

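View pics/scene0.png

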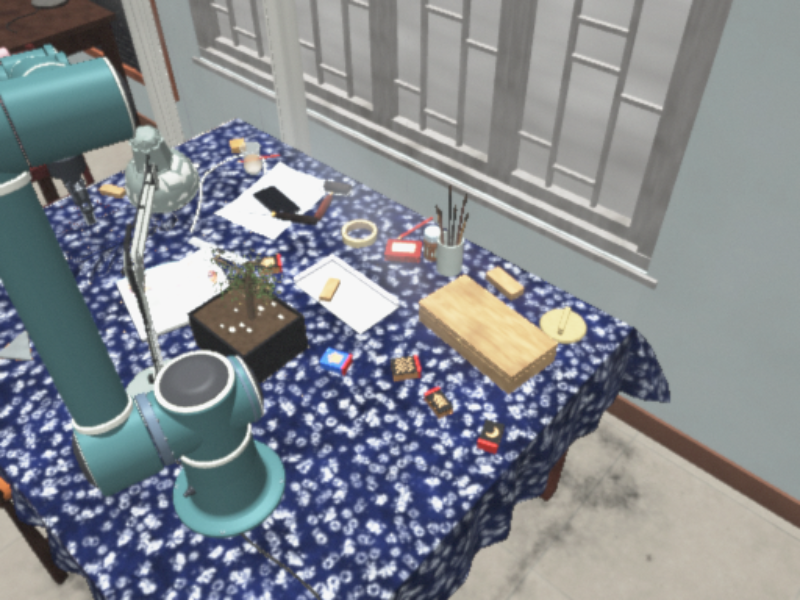

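All four blocks are present (800x600 top view): house (207,357), wave (452,366), leaf (508,377) and moon (577,375). The blue house look-alike is at (388,412). There are two offcut candidates: the one lying on the board (298,338) is smaller and in the described place, while the one at (446,188) is larger. Next I'll measure.

```bash
cat > h.py <<'E'
import numpy as np,cv2
from plant import readout,cams
def cloud(c):
    d=c["depth"];v,u=np.mgrid[:d.shape[0],:d.shape[1]]
    P=np.stack([(u-c["cx"])/c["fx"]*d,(v-c["cy"])/c["fy"]*d,d],-1)
    W=(P-c["t"])@c["R"]; W[d<=0]=np.nan
    return W
def ontoz(c,uv,z):
    uv=np.atleast_2d(uv).astype(float);r=np.c_[(uv[:,0]-c["cx"])/c["fx"],(uv[:,1]-c["cy"])/c["fy"],np.ones(len(uv))]@c["R"]
    o=-c["R"].T@c["t"];return o+r*((z-o[2])/r[:,2])[:,None]
def project(c,X):
    p=np.atleast_2d(X)@c["R"].T+c["t"];return np.c_[c["fx"]*p[:,0]/p[:,2]+c["cx"],c["fy"]*p[:,1]/p[:,2]+c["cy"]]
def ortho(c,x0,x1,y0,y1,z,s=1000):
    "rectified picture on plane z; row 0 = x1 (up=+x), col 0 = y1 (left=+y); s px per m"
    h,w=int((x1-x0)*s),int((y1-y0)*s);r,q=np.mgrid[:h,:w]
    X=np.stack([x1-(r+.5)/s,y1-(q+.5)/s,np.full(r.shape,z)],-1).reshape(-1,3)
    m=project(c,X).reshape(h,w,2).astype(np.float32)
    return cv2.remap(c["img"],m[...,0],m[...,1],cv2.INTER_CUBIC)
E
python3 - <<'E'
from h import *
c=dict(np.load("top0.npz"));W=cloud(c)
for n,(u,v) in dict(house=(207,357),wave=(452,366),leaf=(508,377),moon=(577,375),off=(298,338),big=(446,188),board=(340,330),bread=(490,265),plant=(290,470),bottle=(343,195),cup=(375,200),blue=(388,412),rod=(140,382)).items():
    p=W[int(v*.64)-1:int(v*.64)+2,int(u*.64)-1:int(u*.64)+2];print(n,np.nanmedian(p.reshape(-1,3),0).round(3))
# ortho picture of work region
o=ortho(c,.35,.85,-.5,.3,.02)
cv2.imwrite("pics/ortho0.png",o)
# heights
for n,(x0,x1,y0,y1) in dict(plant=(.2,.5,0.,.3),).items():
    m=(W[...,0]>x0)&(W[...,0]<x1)&(W[...,1]>y0)&(W[...,1]<y1);print(n,np.nanmax(W[m][:,2]))
E
```

```text
house [0.467 0.43  0.024]
wave [ 0.441 -0.064  0.024]
leaf [ 0.418 -0.175  0.024]
moon [ 0.419 -0.313  0.024]
off [0.502 0.247 0.026]
big [ 0.811 -0.062  0.024]
board [0.518 0.163 0.008]
bread [ 0.639 -0.14   0.063]
plant [0.27 0.23 0.2 ]
bottle [0.781 0.149 0.086]
cup [0.791 0.087 0.006]
blue [0.354 0.066 0.024]
rod [0.419 0.569 0.014]
plant 0.334351545613474
```

View pics/ortho0.png

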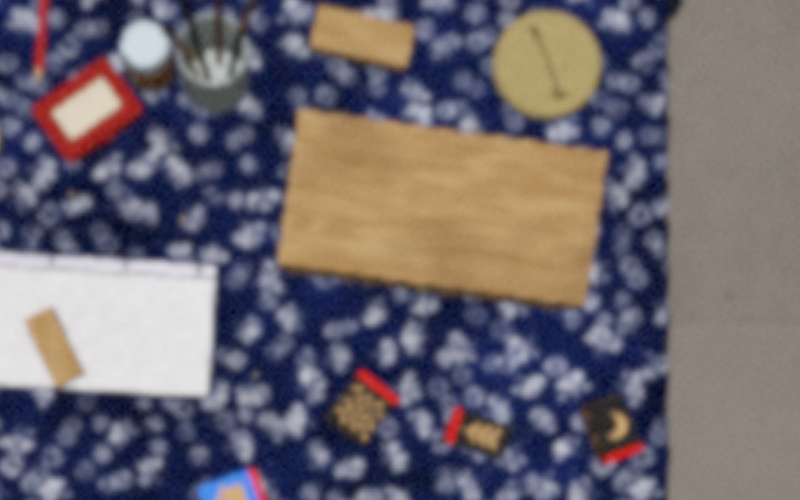

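The ortho view has 1 px = 1 mm, with up = +x and left = +y. Wave is at (365,405), leaf at (475,430), moon at (612,425) and the offcut at (52,347). Next come the poses from height and colour segmentation.

```bash
cat >> h.py <<'E'
def rect(P):
    (cx,cy),(w,h),a=cv2.minAreaRect(P[:,:2].astype(np.float32)*1000)
    if w<h: w,h,a=h,w,a+90
    return np.array([cx,cy]).round(1),round(w,1),round(h,1),round((a+90)%180-90,1)   # a = yaw of long side
def blockpose(c,xy,r=.06,z0=.013,ztop=.024):
    W=cloud(c);m=(np.hypot(W[...,0]-xy[0],W[...,1]-xy[1])<r)&(W[...,2]>z0)&(W[...,2]<ztop+.012)
    n,l,st,ce=cv2.connectedComponentsWithStats(m.astype(np.uint8));k=1+np.argmax(st[1:,4]);m=l==k
    v,u=np.nonzero(m);P=ontoz(c,np.c_[u,v],ztop);b=c["img"][m].astype(int)
    red=(b[:,2]>110)&(b[:,2]>2*b[:,1])&(b[:,2]>2*b[:,0])
    R=rect(P);out=[R,m.sum(),red.sum()]
    if red.sum()>3:
        d=P[~red].mean(0)-P[red].mean(0);ang=np.degrees(np.arctan2(d[1],d[0]))
        y=R[3]; y=y+180*round((ang-y)/180); out+=["yaw(+x)=%.1f (coarse %.1f)"%(y,ang)]
    return out
E
python3 - <<'E'
from h import *
c=dict(np.load("top0.npz"));W=cloud(c)
for n,p in dict(house=(.467,.43),wave=(.441,-.064),leaf=(.418,-.175),moon=(.419,-.313)).items(): print(n,blockpose(c,p))
print('off',blockpose(c,(.502,.247),z0=.018,ztop=.026))
b=c["img"].astype(int);m=(b.min(-1)>150)&(abs(W[...,0]-.53)<.12)&(abs(W[...,1]-.2)<.18)
n,l,st,ce=cv2.connectedComponentsWithStats(m.astype(np.uint8));k=1+np.argmax(st[1:,4]);v,u=np.nonzero(l==k)
print('board white',rect(ontoz(c,np.c_[u,v],.008)),st[k])
o=ortho(c,.42,.64,.02,.38,.008,2000);cv2.imwrite("pics/board0.png",o)
m=(W[...,0]>.1)&(W[...,0]<.6)&(W[...,1]>.05)&(W[...,1]<.7)&(W[...,2]>.1);Q=W[m];
for x in np.arange(.1,.6,.05):
    q=Q[abs(Q[:,0]-x)<.025]; 
    if len(q): print(round(x,2),q[:,1].min().round(2),q[:,1].max().round(2),q[:,2].max().round(2))
E
```

```text
house [(array([464.4, 432.8]), 61.0, 46.8, -34.6), np.int64(288), np.int64(41), 'yaw(+x)=145.4 (coarse 145.2)']
wave [(array([439.5, -60.3]), 60.3, 48.1, -37.6), np.int64(299), np.int64(39), 'yaw(+x)=142.4 (coarse 143.5)']
leaf [(array([ 414.6, -176.5]), 61.8, 36.5, 71.8), np.int64(234), np.int64(40), 'yaw(+x)=-108.2 (coarse -111.7)']
moon [(array([ 419.9, -310.2]), 60.9, 42.8, 20.5), np.int64(272), np.int64(42), 'yaw(+x)=20.5 (coarse 27.7)']
off [(array([500.8, 246.3]), 74.3, 32.3, 25.6), np.int64(247), np.int64(0)]
board white (array([523.8, 215.6]), 255.8, 141.4, 86.7) [ 160  187   82   45 3096]
0.1 0.33 0.4 0.33
0.15 0.15 0.63 0.35
0.2 0.15 0.52 0.31
0.25 0.15 0.59 0.33
0.3 0.14 0.7 0.32
0.35 0.15 0.69 0.3
0.4 0.63 0.69 0.29
0.45 0.64 0.7 0.25
```

View pics/board0.png

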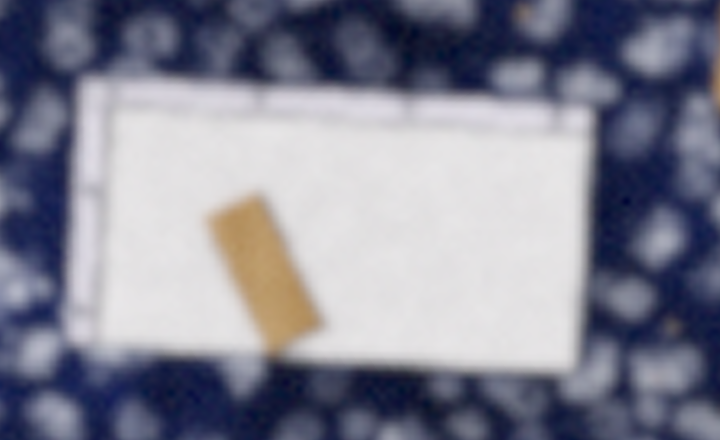

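Board yaw is about -3° and the corner is about (0.588, 0.323). The lamp arm may sit between the start pose and the board, so I'll check its heights from both cameras.

Run:
```python
from h import *
Ws=[cloud(dict(np.load(f"{n}0.npz"))).reshape(-1,3) for n in("top","scene")]
for i,W in enumerate(Ws):
  print(i); 
  for x in np.arange(0.0,.62,.06):
    r=[]
    for y in np.arange(.1,.80,.06):
        q=W[(abs(W[:,0]-x)<.03)&(abs(W[:,1]-y)<.03)]; r.append("%4d"%(np.nanmax(q[:,2])*1000) if len(q) else "   .")
    print("%.2f"%x,*r)
```

```text
0
0.00   27    6   38   78   26    9    2    5    5    8    6   14
0.06   19   28   83  206  237   10   11    6    7    8   10   17
0.12    7    7   39   34  332  334  322   18  351  312    9   26
0.18    8  306  283  124  123  318  320  307  347  319   12   28
0.24   10  334  315  301  177   17  304  311  302   21    7   30
0.30   26  321  301  267  121   52   47   22  299  300  242    5
0.36   29  122  122  122  120   42   44   37   33  291  265   -2
0.42    7    7    8   11    8   28   27   11   25  274  272    7
0.48   12   15   32   32   26   28   29    6    6  203  239  196
0.54   15   15   29   32   26    5    6    9    8   17   19    8
0.60   27   28   26   28   28    6    6   28   29   19   14    9
1
0.00  801  801  781  761  733   10    7    0    .    .    .    .
0.06  801  800  781  763  742  721  702  671    7    6    7    .
0.12    6    .    .    .  724  717  696  670  350  621  618   20
0.18    9  305  271  122  124  312  672  668  271  623  251   33
0.24   10  331  317  295  181    .  296  309  301  608    7   34
0.30   28  322  315  267  117   50   43   23  301  304  350  246
0.36   27  121  121  119  115    .   39   36   29  348  356  252
0.42    7    8    8   11    7   29   29   12   20  263  344  254
0.48   14   16   33   31   27   29   29    9    8  184  237    7
0.54   25   29   29   30   29    8    8   10    8   21   16   10
0.60   24   27   26   29   27    9   11   28   31   17   12    9
```

```bash
python3 -m handwheel '[[[0,0,-40],[0,0,0],85],[[0,0,-40],[0,0,0],85],[[0,0,-40],[0,0,0],85],[[0,0,-40],[0,0,0],85],[[0,0,-40],[0,0,0],85],[[0,0,-40],[0,0,0],85]]' 40
python3 -m handwheel '[[[-30.8,-22.8,0],[0,0,0],85],[[-30.8,-22.8,0],[0,0,0],85],[[-30.8,-22.8,0],[0,0,0],85],[[-30.8,-22.8,0],[0,0,0],85],[[-30.8,-22.8,0],[0,0,0],85],[[-30.8,-22.8,0],[0,0,0],85],[[-30.8,-22.8,0],[0,0,0],85]]'
python3 -m handwheel '[[[-30.8,-22.8,0],[0,0,0],85],[[-30.8,-22.8,0],[0,0,0],85],[[-30.8,-22.8,0],[0,0,0],85],[[-30.8,-22.8,0],[0,0,0],85],[[-30.8,-22.8,0],[0,0,0],85],[[-30.8,-22.8,0],[0,0,0],85],[[-30.8,-22.8,0],[0,0,0],85]]'
python3 -m handwheel '[[[0,0,30],[0,0,-6.5],85],[[0,0,30],[0,0,-6.5],85],[[0,0,30],[0,0,-6.5],85],[[0,0,30],[0,0,-6.5],85],[[0,0,30],[0,0,-6.5],85],[[0,0,30],[0,0,-6.5],85],[[0,0,0],[0,0,0],85]]'
python3 - <<'E'
from h import *
s=readout.observe();print(s['time_s'],s['tcp_pos'],s['tool_rot'].tolist() if hasattr(s['tool_rot'],'tolist') else s['tool_rot'],s['joint_positions'])
c=cams.capture("wrist");np.savez("w1.npz",**c);cv2.imwrite("pics/w1.png",c["img"]);print(-c["R"].T@c["t"])
E
```

```text
time_s: 0.6
tcp_pos: [0.1562, 0.6561, 0.4726]
tool_rot: [[-0.973, 0.232, -0.0], [0.232, 0.973, -0.001], [0.0, -0.001, -1.0]]
force: [-0.2, 0.8, -0.1]
width: 0.0851
grasp_force: 0.0
time_s: 1.18
tcp_pos: [0.3298, 0.4497, 0.4707]
tool_rot: [[-0.973, 0.231, -0.0], [0.231, 0.973, -0.001], [0.0, -0.001, -1.0]]
force: [0.5, 0.7, -0.2]
width: 0.085
grasp_force: 0.0
time_s: 1.77
tcp_pos: [0.5026, 0.2445, 0.4709]
tool_rot: [[-0.973, 0.232, -0.001], [0.232, 0.973, -0.0], [0.0, -0.0, -1.0]]
force: [0.1, 0.3, 0.2]
width: 0.0848
grasp_force: 0.0
time_s: 2.35
tcp_pos: [0.4977, 0.2443, 0.283]
tool_rot: [[-0.901, -0.434, -0.013], [-0.434, 0.901, -0.006], [0.014, 0.0, -1.0]]
force: [-1.1, -0.4, -0.7]
width: 0.0846
grasp_force: 0.0
2.35 [0.49773799 0.24430493 0.28302375] [[-0.9005869124261436, -0.4344924692499812, -0.01262962120570459], [-0.4344573831532378, 0.900675329783372, -0.005543694008047217], [0.01378388154280983, 0.0004944539091045097, -0.999904875538141]] [ 4.11380937e-01  1.63080565e-02  1.78920485e+00 -3.16754054e-05
  1.34987290e+00 -1.60888640e+00]
[0.42890312 0.2115636  0.42615741]
```

View pics/w1.png

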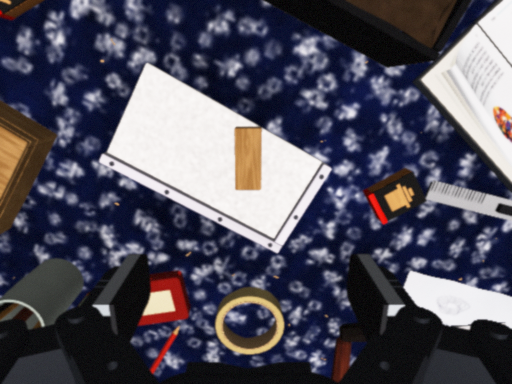

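The wrist view is sharp. The board's rail ends are at (100,158), (277,250) and (330,168), the offcut is at (248,158) and the house block at (397,196). Next I'll measure the board, offcut and house block.

Run:
```python
from h import *
c=dict(np.load("w1.npz"));W=cloud(c);b=c["img"].astype(int)
v,u=np.mgrid[:384,:512]
bm=(b.min(-1)>125)|((W[...,2]>.018))
m=bm&(abs(W[...,0]-.53)<.1)&(abs(W[...,1]-.2)<.17)
n,l,st,ce=cv2.connectedComponentsWithStats(m.astype(np.uint8));k=1+np.argmax(st[1:,4]);P=W[l==k];R=rect(P);print('board',R,np.nanmedian(P[:,2]))
a=np.radians(R[3]-90);ex=np.array([np.cos(a),np.sin(a)]);ey=np.array([-ex[1],ex[0]])
print('corner',R[0]+ex*(65-12)+ey*(125-12),'yaw',np.degrees(a))
# rail inner faces by height in board frame
Q=P[P[:,2]>.016][:,:2]*1000-R[0];x=Q@ex;y=Q@ey
print('long rail x',np.percentile(x[(x>40)&(y<90)],[1,5,50,95,99]).round(1),'short rail y',np.percentile(y[(y>90)&(x<40)],[1,5,50,95,99]).round(1))
print('off',blockpose(c,(.5,.246),z0=.018,ztop=.026));print('house',blockpose(c,(.464,.433)))
```

```text
board (array([493.7, 244.2]), 145.2, 30.3, -64.6) 0.34886736390602113
corner [494.29289955 119.38954984] yaw -154.6Traceback (most recent call last):
  File "<stdin>", line 11, in <module>
    return _quantile_unchecked(
        a, q, axis, out, overwrite_input, method, keepdims, weights)
    return _ureduce(a,
                    func=_quantile_ureduce_func,
    ...<5 lines>...
                    overwrite_input=overwrite_input,
                    method=method)
    r = func(a, **kwargs)
    result = _quantile(arr,
                       quantiles=q,
    ...<2 lines>...
                       out=out,
                       weights=wgt)
    slices_having_nans = np.isnan(arr[-1, ...])
                                  ~~~^^^^^^^^^
IndexError: index -1 is out of bounds for axis 0 with size 0
```

Exclude the gripper pixels (z>0.05).

```bash
cat >> h.py <<'E'
def board(c,h=.016):
    W=cloud(c);b=c["img"].astype(int)
    m=((b.min(-1)>125)|(W[...,2]>h))&(W[...,2]<.05)&(abs(W[...,0]-.53)<.1)&(abs(W[...,1]-.2)<.17)
    n,l,st,ce=cv2.connectedComponentsWithStats(cv2.morphologyEx(m.astype(np.uint8),cv2.MORPH_OPEN,np.ones((5,5),np.uint8)));k=1+np.argmax(st[1:,4]);P=W[l==k];R=rect(P);print('board',R,np.nanmedian(P[:,2]))
    a=np.radians(R[3]-90);a=a+np.pi*round(-a/np.pi);ex=np.array([np.cos(a),np.sin(a)]);ey=np.array([-ex[1],ex[0]])
    print('corner',R[0]+ex*53+ey*113,'yaw',np.degrees(a))
    Q=P[P[:,2]>h][:,:2]*1000-R[0];x=Q@ex;y=Q@ey
    print('long rail x',np.percentile(x[(x>40)&(y<90)],[1,5,50,95,99]).round(1),'short rail y',np.percentile(y[(y>90)&(x<40)],[1,5,50,95,99]).round(1))
E
python3 - <<'E'
from h import *
c=dict(np.load("w1.npz"));board(c)
print('off',blockpose(c,(.5,.246),z0=.018,ztop=.026));print('house',blockpose(c,(.464,.433)))
E
```

```text
board (array([530.2, 215.4]), 269.7, 154.6, 89.9) 0.0077174341825629504
corner [583.39714138 328.30732549] yaw -0.09999999999999432
long rail x [42.6 44.5 52.7 61.6 63.8] short rail y [110.2 111.4 117.7 124.3 125.9]
off [(array([501.8, 246.2]), 74.5, 31.6, 25.7), np.int64(1687), np.int64(0)]
house [(array([466., 431.]), 61.3, 48.2, -33.5), np.int64(1835), np.int64(223), 'yaw(+x)=146.5 (coarse 151.1)']
```

Run:
```python
from h import *
c=dict(np.load("w1.npz"))
g=cv2.cvtColor(c["img"],cv2.COLOR_BGR2GRAY)
m=cv2.morphologyEx((g>140).astype(np.uint8),cv2.MORPH_OPEN,np.ones((9,9),np.uint8))
n,l,st,ce=cv2.connectedComponentsWithStats(m);k=l[130,180];h=cv2.convexHull(np.argwhere(l==k)[:,::-1].astype(np.int32))
q=cv2.approxPolyDP(h,6,True)[:,0];print(q.tolist())
for p in q: print(p,ontoz(c,p,.008)[0].round(4),ontoz(c,p,.022)[0].round(4))
```

```text
[[277, 233], [267, 235], [110, 154], [144, 66], [321, 155]]
[277 233] [0.5781 0.3254 0.008 ] [0.5731 0.3216 0.022 ]
[267 235] [0.5864 0.3148 0.008 ] [0.5811 0.3113 0.022 ]
[110 154] [0.5734 0.0919 0.008 ] [0.5685 0.0959 0.022 ]
[144  66] [0.4594 0.0935 0.008 ] [0.4584 0.0974 0.022 ]
[321 155] [0.4617 0.3268 0.008 ] [0.4606 0.3229 0.022 ]
```

```bash
cat >> h.py <<'E'
def edgefit(c,z,y0,y1,x0,x1,pol,axis=0):
    "line fit of the strongest edge within box on plane z. axis 0: edge runs along y, find x(y). pol +1: brighter toward +axis"
    o=cv2.GaussianBlur(cv2.cvtColor(ortho(c,x0,x1,y0,y1,z,2000),cv2.COLOR_BGR2GRAY).astype(np.float32),(0,0),2)
    if axis==0: g=-pol*np.gradient(o,axis=0);i=g.argmax(0);s=g.max(0);a=y1-(np.arange(o.shape[1])+.5)/2000;b=x1-(i+.5)/2000
    else: g=-pol*np.gradient(o,axis=1);i=g.argmax(1);s=g.max(1);a=x1-(np.arange(o.shape[0])+.5)/2000;b=y1-(i+.5)/2000
    k=s>np.median(s)*.5
    for _ in range(6):
        p=np.polyfit(a[k],b[k],1);r=b-np.polyval(p,a);k=abs(r)<max(.0008,1.5*np.median(abs(r[k])))
    return p,k.mean(),np.std(r[k])
E
python3 - <<'E'
from h import *
for n in("w1","top0"):
    c=dict(np.load(n+".npz"))
    for nm,a in dict(near=(.008,.11,.31,.445,.48,1,0),innerL=(.008,.11,.30,.565,.600,-1,0),outerL=(.022,.11,.31,.575,.615,-1,0)).items():
        p,k,s=edgefit(c,*a);print(n,nm,'x at y=.2: %.4f slope deg %.2f'%(np.polyval(p,.2),np.degrees(np.arctan(p[0]))),round(k,2),s.round(5))
    for nm,a in dict(right=(.008,.07,.11,.48,.57,1,1),innerS=(.008,.305,.335,.48,.57,-1,1),outerS=(.022,.32,.35,.48,.57,-1,1)).items():
        p,k,s=edgefit(c,*a);print(n,nm,'y at x=.53: %.4f slope deg %.2f'%(np.polyval(p,.53),np.degrees(np.arctan(p[0]))),round(k,2),s.round(5))
E
```

```text
w1 near x at y=.2: 0.4602 slope deg 3.49 1.0 0.00026
w1 innerL x at y=.2: 0.5902 slope deg -3.58 0.25 0.00079
w1 outerL x at y=.2: 0.5903 slope deg 3.45 0.95 0.00021
w1 right y at x=.53: 0.0891 slope deg -3.40 1.0 0.00016
w1 innerS y at x=.53: 0.3277 slope deg -3.54 1.0 0.00015
w1 outerS y at x=.53: 0.3391 slope deg -3.59 0.99 0.00021
top0 near x at y=.2: 0.4578 slope deg 2.67 0.69 0.00039
top0 innerL x at y=.2: 0.5946 slope deg 2.48 0.67 0.00042
top0 outerL x at y=.2: 0.5927 slope deg 2.84 0.58 0.00042
top0 right y at x=.53: 0.0854 slope deg -4.87 0.63 0.00037
top0 innerS y at x=.53: 0.3254 slope deg -3.90 0.95 0.00037
top0 outerS y at x=.53: 0.3420 slope deg -2.63 0.63 0.00033
```

Board found: yaw -3.5°, corner at about (0.586, 0.3243); widths of 130 and 238 mm check out. The offcut on the plate measures 74.5 x 31.6 mm, so it is the smaller, correct one. I'll descend to it.

```bash
python3 -m handwheel '[[[-4.5,0,30],[0,0,0],60],[[0,0,38],[0,0,0],60],[[0,0,38],[0,0,0],60],[[0,0,38],[0,0,0],60],[[0,0,38],[0,0,0],60],[[0,0,28],[0,0,0],60],[[0,0,0],[0,0,0],60],[[0,0,0],[0,0,0],60]]'; python3 -c "
from plant import readout as r;s=r.observe();print(s['tcp_pos'],s['tool_rot'])"
```

```text
time_s: 3.07
tcp_pos: [0.5062, 0.2483, 0.0818]
tool_rot: [[-0.903, -0.43, -0.001], [-0.43, 0.903, -0.001], [0.001, 0.0, -1.0]]
force: [-0.4, 0.6, 0.4]
width: 0.0598
grasp_force: 0.0
[0.50618838 0.24831776 0.08181554] [[-9.02661863e-01 -4.30348989e-01 -1.14396238e-03]
 [-4.30348697e-01  9.02662587e-01 -5.02693241e-04]
 [ 1.24894557e-03  3.85407011e-05 -9.99999219e-01]]
```

```bash
python3 -m handwheel '[[[4.5,0,28],[0,0,0],60],[[0,0,25],[0,0,0],60],[[0,0,15],[0,0,0],60],[[0,0,0],[0,0,0],60],[[0,0,0],[0,0,0],25],[[0,0,0],[0,0,0],25],[[0,0,0],[0,0,0],25],[[0,0,0],[0,0,0],25],[[0,0,0],[0,0,0],25],[[0,0,0],[0,0,0],25]]' 40;  python3 -m handwheel '[[[0,0,-30],[0,0,0],25],[[0,0,-35],[0,0,0],25],[[0,0,-35],[0,0,0],25],[[0,0,-35],[0,0,0],25],[[0,0,0],[0,0,0],25]]'
```

```text
time_s: 3.9
tcp_pos: [0.5051, 0.2476, 0.0169]
tool_rot: [[-0.902, -0.432, 0.006], [-0.432, 0.902, 0.003], [-0.007, -0.0, -1.0]]
force: [-0.7, 0.6, 7.4]
width: 0.0308
grasp_force: 40.8
time_s: 4.32
tcp_pos: [0.5077, 0.2488, 0.1587]
tool_rot: [[-0.902, -0.432, 0.015], [-0.432, 0.902, 0.007], [-0.017, -0.001, -1.0]]
force: [0.6, 0.9, 1.2]
width: 0.0304
grasp_force: 40.0
```

```bash
python3 -m handwheel '[[[-13.6,-34,0],[0,0,0],25],[[-13.6,-34,0],[0,0,0],25],[[-13.6,-34,0],[0,0,0],25],[[-13.6,-34,0],[0,0,0],25],[[-13.6,-34,0],[0,0,0],25],[[-13.6,-34,0],[0,0,0],25]]'
python3 -m handwheel '[[[0,0,0],[0,0,5.8],25],[[0,0,0],[0,0,5.8],25],[[0,0,0],[0,0,5.8],25],[[0,0,0],[0,0,5.8],25],[[0,0,0],[0,0,5.8],25],[[0,0,0],[0,0,0],25],[[0,0,0],[0,0,0],25],[[0,0,0],[0,0,0],25]]'
```

```text
time_s: 4.82
tcp_pos: [0.6654, 0.0963, 0.1499]
tool_rot: [[-0.902, -0.432, 0.002], [-0.432, 0.902, 0.0], [-0.002, -0.001, -1.0]]
force: [0.4, 0.5, -0.2]
width: 0.0306
grasp_force: 40.0
time_s: 5.48
tcp_pos: [0.6639, 0.0976, 0.149]
tool_rot: [[-0.998, 0.057, 0.001], [0.057, 0.998, 0.0], [-0.001, 0.0, -1.0]]
force: [0.9, 0.9, -0.2]
width: 0.0312
grasp_force: 40.1
```

```bash
python3 -m handwheel '[[[0,0,35],[0,0,0],25],[[0,0,35],[0,0,0],25],[[0,0,35],[0,0,0],25],[[0,0,20],[0,0,0],25],[[0,0,10],[0,0,0],25],[[0,0,5],[0,0,0],25],[[0,0,0],[0,0,0],25]]'
```

```text
time_s: 6.07
tcp_pos: [0.6632, 0.0976, 0.0091]
tool_rot: [[-0.998, 0.058, -0.002], [0.058, 0.998, -0.0], [0.002, -0.0, -1.0]]
force: [0.3, -0.7, -0.6]
width: 0.0312
grasp_force: 41.4
```

Offcut down on the table. Release and go over the house block.

```bash
python3 -m handwheel '[[[0,0,0],[0,0,0],50],[[0,0,0],[0,0,0],50],[[0,0,0],[0,0,0],50],[[0,0,-25],[0,0,0],60],[[0,0,-35],[0,0,0],85],[[0,0,-35],[0,0,0],85],[[0,0,-35],[0,0,0],85],[[0,0,-35],[0,0,0],85],[[0,0,-25],[0,0,0],85]]'
python3 -m handwheel '[[[21.6,32.2,0],[0,0,0],85],[[21.6,32.2,0],[0,0,0],85],[[21.6,32.2,0],[0,0,0],85],[[21.6,32.2,0],[0,0,0],85],[[21.6,32.2,0],[0,0,0],85],[[21.6,32.2,0],[0,0,0],85],[[21.6,32.2,0],[0,0,0],85],[[21.6,32.2,0],[0,0,0],85],[[21.6,32.2,0],[0,0,0],85],[[21.6,32.2,0],[0,0,0],85]]'
python3 -m handwheel '[[[0,0,0],[0,0,-6],85],[[0,0,0],[0,0,-6],85],[[0,0,0],[0,0,-6],85],[[0,0,0],[0,0,-6],85],[[0,0,0],[0,0,-6],85],[[0,0,0],[0,0,-6],85],[[0,0,0],[0,0,-6],85],[[0,0,0],[0,0,-6],85],[[0,0,0],[0,0,-6],85],[[0,0,0],[0,0,-6],85]]'
python3 -m handwheel '[[[0,0,0],[0,0,0],85],[[0,0,0],[0,0,0],85],[[0,0,0],[0,0,0],85]]'
cat >> h.py <<'E'
def look(xy,name,ztop=.024,z0=.013,goal=None):
    "wrist picture, pose of block near xy, tool shift (mm) and turn to bring tool y to +x of block"
    c=cams.capture("wrist");np.savez(name+".npz",**c);cv2.imwrite(f"pics/{name}.png",c["img"])
    r=blockpose(c,xy,ztop=ztop,z0=z0);print(r);s=readout.observe();R=np.array(s["tool_rot"]);p=np.array(s["tcp_pos"])
    print("tcp",p.round(4),"zaxis",R[:,2].round(4),"a_y %.1f"%np.degrees(np.arctan2(R[1,1],R[0,1])))
    d=np.r_[r[0][0]/1000-p[:2],0]
    print("tool shift mm",(R.T@d*1000).round(1))
    return c
E
python3 -c "
from h import *
look((.465,.432),'w2')"
```

```text
time_s: 6.82
tcp_pos: [0.6652, 0.0977, 0.2031]
tool_rot: [[-0.998, 0.059, 0.005], [0.059, 0.998, 0.001], [-0.005, 0.001, -1.0]]
force: [0.7, 0.8, 1.0]
width: 0.0849
grasp_force: 0.0
time_s: 7.65
tcp_pos: [0.4661, 0.4334, 0.1991]
tool_rot: [[-0.998, 0.059, 0.001], [0.059, 0.998, 0.001], [-0.001, 0.001, -1.0]]
force: [0.5, -0.3, -0.3]
width: 0.0844
grasp_force: 0.0
time_s: 8.48
tcp_pos: [0.4673, 0.4319, 0.1989]
tool_rot: [[-0.546, -0.838, 0.001], [-0.838, 0.546, 0.001], [-0.001, -0.0, -1.0]]
force: [-0.7, -0.4, 0.8]
width: 0.0853
grasp_force: 0.0
time_s: 8.73
tcp_pos: [0.4672, 0.4318, 0.1986]
tool_rot: [[-0.552, -0.834, 0.0], [-0.834, 0.552, 0.0], [-0.0, -0.0, -1.0]]
force: [0.0, 0.5, -0.1]
width: 0.0852
grasp_force: 0.0
[(array([466. , 433.2]), 59.8, 44.9, -33.0), np.int64(2898), np.int64(337), 'yaw(+x)=147.0 (coarse 147.3)']
tcp [0.4672 0.4318 0.1985] zaxis [ 2.e-04  2.e-04 -1.e+00] a_y 146.5
tool shift mm [-0.5  1.7  0. ]
```

```bash
python3 -m handwheel '[[[-0.5,1.7,34],[0,0,-0.5],85],[[0,0,40],[0,0,0],85],[[0,0,40],[0,0,0],85],[[0,0,40],[0,0,0],85],[[0,0,20],[0,0,0],85],[[0,0,10],[0,0,0],85],[[0,0,0],[0,0,0],85],[[0,0,0],[0,0,0],85],[[0,0,0],[0,0,0],85]]' 60
python3 -m handwheel '[[[0,0,0],[0,0,0],50],[[0,0,0],[0,0,0],50],[[0,0,0],[0,0,0],50],[[0,0,0],[0,0,0],50],[[0,0,0],[0,0,0],50],[[0,0,0],[0,0,0],50],[[0,0,0],[0,0,0],50]]' 60
python3 -m handwheel '[[[0,0,-10],[0,0,0],50],[[0,0,-20],[0,0,0],50],[[0,0,-20],[0,0,0],50],[[0,0,-20],[0,0,0],50],[[0,0,0],[0,0,0],50],[[0,0,0],[0,0,0],50]]'
python3 -c "
from h import *
c=cams.capture('wrist');s=readout.observe();R=np.array(s['tool_rot']);W=cloud(c).reshape(-1,3)-s['tcp_pos'];T=(W@R)*1000
k=(abs(T[:,0])<60)&(abs(T[:,1])<75)&(T[:,2]<20);T=T[k]
for y in range(-75,75,10):
    q=T[abs(T[:,1]-y)<5]; print(y,len(q),np.percentile(q,[2,98],axis=0).round().tolist() if len(q)>5 else '')
cv2.imwrite('pics/w3.png',c['img'])"
```

```text
time_s: 9.53
tcp_pos: [0.4677, 0.4346, 0.0168]
tool_rot: [[-0.543, -0.839, 0.003], [-0.839, 0.543, 0.003], [-0.004, -0.001, -1.0]]
force: [0.2, -0.0, 0.0]
width: 0.0852
grasp_force: 0.0
time_s: 10.12
tcp_pos: [0.4675, 0.4344, 0.0174]
tool_rot: [[-0.543, -0.84, 0.003], [-0.84, 0.543, 0.003], [-0.004, -0.001, -1.0]]
force: [-1.0, -1.0, 7.3]
width: 0.0566
grasp_force: 62.0
time_s: 10.62
tcp_pos: [0.4672, 0.4342, 0.0867]
tool_rot: [[-0.543, -0.84, 0.003], [-0.84, 0.543, 0.003], [-0.004, -0.001, -1.0]]
force: [-0.7, -0.3, -1.1]
width: 0.0562
grasp_force: 63.7
-75 0 
-65 272 [[-9.0, -63.0, -76.0], [12.0, -60.0, -60.0]]
-55 4168 [[-8.0, -60.0, -82.0], [13.0, -50.0, -53.0]]
-45 3223 [[-10.0, -50.0, -71.0], [12.0, -40.0, -28.0]]
-35 2288 [[3.0, -40.0, -74.0], [16.0, -30.0, -13.0]]
-25 6155 [[-19.0, -30.0, -86.0], [21.0, -20.0, 7.0]]
-15 3570 [[-21.0, -20.0, -86.0], [21.0, -10.0, 11.0]]
-5 3068 [[-21.0, -10.0, -81.0], [21.0, -0.0, 11.0]]
5 3108 [[-21.0, 0.0, -81.0], [21.0, 10.0, 11.0]]
15 3504 [[-21.0, 10.0, -86.0], [21.0, 20.0, 11.0]]
25 6049 [[-20.0, 20.0, -86.0], [21.0, 30.0, 7.0]]
35 2475 [[5.0, 30.0, -76.0], [17.0, 40.0, -10.0]]
45 2954 [[-10.0, 40.0, -66.0], [11.0, 50.0, -23.0]]
55 4491 [[-9.0, 50.0, -82.0], [13.0, 60.0, -53.0]]
65 692 [[-9.0, 60.0, -81.0], [12.0, 64.0, -58.0]]
```

View pics/w3.png

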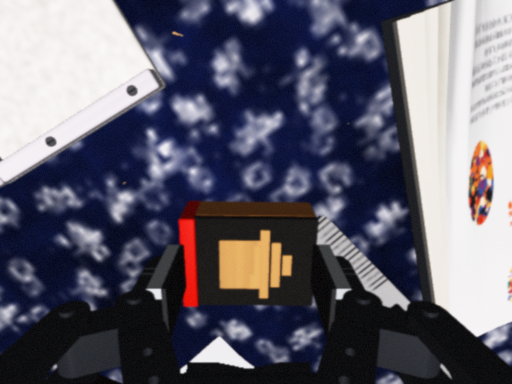

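House is held square: the block is at (248,255) in the wrist view, red band on the left at -y tool, and flat. I'll carry it to the corner.

```bash
python3 -m handwheel '[[[17,-35.2,-5],[0,0,0],50],[[17,-35.2,0],[0,0,0],50],[[17,-35.2,0],[0,0,0],50],[[17,-35.2,0],[0,0,0],50],[[0,0,0],[0,0,6.85],50],[[0,0,0],[0,0,6.85],50],[[0,0,0],[0,0,6.85],50],[[0,0,0],[0,0,6.85],50],[[0,0,0],[0,0,6.85],50],[[0,0,0],[0,0,6.85],50]]'
python3 -m handwheel '[[[0,0,0],[0,0,6.85],50],[[0,0,0],[0,0,6.85],50],[[0,0,0],[0,0,6.85],50],[[0,0,0],[0,0,6.85],50],[[0,0,0],[0,0,6.85],50],[[0,0,0],[0,0,6.85],50],[[0,0,0],[0,0,6.85],50],[[0,0,0],[0,0,6.85],50],[[0,0,0],[0,0,6.85],50],[[0,0,0],[0,0,6.85],50]]'
python3 -m handwheel '[[[0,0,0],[0,0,6.85],50],[[0,0,0],[0,0,6.85],50],[[0,0,0],[0,0,0],50],[[0,0,0],[0,0,0],50],[[0,0,0],[0,0,0],50]]'
cat >> h.py <<'E'
C=np.array([.586,.3243]);A=np.radians(-3.5);B=np.array([[np.cos(A),-np.sin(A)],[np.sin(A),np.cos(A)]])  # cols ex,ey
def inboard():
    s=readout.observe();R=np.array(s["tool_rot"]);p=np.array(s["tcp_pos"])
    print("t %.2f"%s["time_s"],"tcp board mm",(B.T@(p[:2]-C)*1000).round(1),"z %.1f"%(p[2]*1000),"yaw err of y_t %.2f"%(np.degrees(np.arctan2(R[1,1],R[0,1])-A)),"tilt",R[:2,2].round(4),"F board",(B.T@np.array(s["force"])[:2]).round(1),"%.1f"%s["force"][2])
E
python3 -c "
from h import *
inboard()"
```

```text
time_s: 11.5
tcp_pos: [0.5459, 0.2986, 0.0871]
tool_rot: [[-0.963, -0.27, -0.003], [-0.27, 0.963, -0.002], [0.004, -0.001, -1.0]]
force: [0.0, 0.9, -0.8]
width: 0.0564
grasp_force: 63.9
time_s: 12.33
tcp_pos: [0.5458, 0.2988, 0.0871]
tool_rot: [[-0.604, 0.797, -0.003], [0.797, 0.604, -0.002], [0.001, -0.004, -1.0]]
force: [0.8, -0.4, -1.7]
width: 0.0564
grasp_force: 63.9
time_s: 12.75
tcp_pos: [0.5465, 0.2992, 0.0882]
tool_rot: [[-0.406, 0.914, -0.002], [0.914, 0.406, -0.001], [-0.0, -0.002, -1.0]]
force: [0.1, 0.9, -0.8]
width: 0.0563
grasp_force: 63.9
t 12.75 tcp board mm [-37.9 -27.5] z 88.2 yaw err of y_t 27.47 tilt [-0.0017 -0.0009] F board [0.  0.9] -0.8
```

```bash
python3 -m handwheel '[[[0,0,0],[0,0,5.5],50],[[0,0,0],[0,0,5.5],50],[[0,0,0],[0,0,5.5],50],[[0,0,0],[0,0,5.5],50],[[0,0,0],[0,0,5.5],50],[[0,0,0],[0,0,0],50],[[0,0,0],[0,0,0],50]]' >/dev/null; python3 -c "
from h import *
inboard()"
```

```text
t 13.33 tcp board mm [-37.3 -27.2] z 89.0 yaw err of y_t 0.04 tilt [-0.0004 -0.0002] F board [0.7 0.1] -1.2
```

```bash
python3 -m handwheel '[[[0,0,25],[0,0,0],50],[[0,0,20],[0,0,0],50],[[0,0,12],[0,0,0],50],[[0,0,5],[0,0,0],50],[[0,0,0],[0,0,0],50],[[0,0,0],[0,0,0],50]]' >/dev/null; python3 -c "
from h import *
inboard()"
python3 -m handwheel '[[[0,0,1],[0,0,0],50],[[0,0,0],[0,0,0],50],[[0,0,0],[0,0,0],50]]' >/dev/null; python3 -c "
from h import *
inboard()"
```

```text
t 13.83 tcp board mm [-37. -27.] z 27.4 yaw err of y_t -0.12 tilt [0.0002 0.0001] F board [0.1 0.2] -0.9
t 14.08 tcp board mm [-36.9 -26.9] z 26.7 yaw err of y_t -0.17 tilt [0.0006 0.0003] F board [-0.4 -0.4] -1.3
```

```bash
for i in 1 2 3; do python3 -m handwheel '[[[0,0,0.7],[0,0,0],50],[[0,0,0],[0,0,0],50],[[0,0,0],[0,0,0],50]]' >/dev/null; python3 -c "
from h import *
inboard()"; done
```

```text
t 14.33 tcp board mm [-37.2 -27.1] z 25.6 yaw err of y_t -0.19 tilt [0.0001 0.    ] F board [ 0.2 -1. ] -0.3
t 14.58 tcp board mm [-37.1 -27. ] z 25.5 yaw err of y_t -0.19 tilt [0.0001 0.0001] F board [-2.1 -1.9] 4.1
t 14.83 tcp board mm [-37.1 -27. ] z 25.4 yaw err of y_t -0.19 tilt [0. 0.] F board [-4.2 -2. ] 8.2
```

```bash
python3 -m handwheel '[[[0,0,-0.8],[0,0,0],50],[[3.5,0,0],[0,0,0],50],[[2,1.5,0],[0,0,0],50],[[0,2,0],[0,0,0],50],[[0,2,0],[0,0,0],50],[[0,1,0],[0,0,0],50],[[0,0,0],[0,0,0],50]]' >/dev/null; python3 -c "
from h import *
inboard()"
python3 -m handwheel '[[[1,1,0],[0,0,0],50],[[1,1,0],[0,0,0],50],[[0,0,0],[0,0,0],50],[[0,0,0],[0,0,0],50]]' >/dev/null; python3 -c "
from h import *
inboard()"
```

```text
t 15.42 tcp board mm [-33.6 -22.4] z 25.4 yaw err of y_t -0.17 tilt [-0.0064 -0.0023] F board [-10.6  -5.2] 14.5
t 15.75 tcp board mm [-33.3 -22.2] z 25.4 yaw err of y_t -0.13 tilt [-0.0103 -0.0058] F board [-14.8  -9.5] 19.9
```

```bash
python3 -m handwheel '[[[-1,-1,-0.5],[0,0,0],50],[[0,0,0],[0,0,0],85],[[0,0,0],[0,0,0],85],[[0,0,0],[0,0,0],85],[[0,0,0],[0,0,0],85],[[0,0,-20],[0,0,0],85],[[0,0,-35],[0,0,0],85],[[0,-20,-40],[0,0,0],85],[[0,-30,-20],[0,0,0],85],[[0,0,0],[0,0,0],85]]'; python3 -m handwheel '[[[0,0,0],[0,0,0],85],[[0,0,0],[0,0,0],85]]'>/dev/null;  python3 -c "
from h import *
inboard()
c=cams.capture('wrist');np.savez('w4.npz',**c)
o=np.zeros((384,512,3));
print(project(c,np.r_[C,.008]),project(c,np.r_[C+B@[-.06,-.044],.032]))
u,v=project(c,np.r_[C+B@[-.03,-.022],.03])[0].astype(int);k=c['img'][max(v-80,0):v+80,max(0,u-110):u+110];cv2.imwrite('pics/w4.png',cv2.resize(k,None,fx=3.4,fy=3.4,interpolation=cv2.INTER_CUBIC))"
```

```text
time_s: 16.58
tcp_pos: [0.5066, 0.3109, 0.1435]
tool_rot: [[0.064, 0.998, 0.006], [0.998, -0.064, 0.005], [0.005, 0.005, -1.0]]
force: [0.1, -0.4, -0.3]
width: 0.0851
grasp_force: 0.0
t 16.75 tcp board mm [-78.2 -20.4] z 137.2 yaw err of y_t -0.16 tilt [ 0.0003 -0.0002] F board [-0.6  0.5] -0.2
[[346.4274415 156.459755 ]] [[272.81871451 218.91842721]]
```

View pics/w4.png

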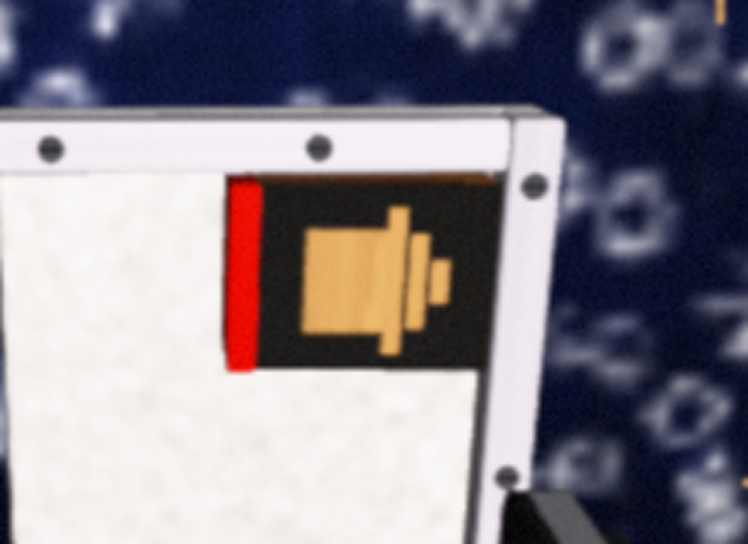

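House is in the corner with the red end away from the rail, at crop (230..500,178..370). It may be about 1° off square, so I'll square it with closed-finger pushes.

```bash
python3 -m handwheel '[[[0,-20,0],[0,0,0],0],[[-2,-5,30],[0,0,0],0],[[0,0,35],[0,0,0],0],[[0,0,0],[0,0,0],0],[[0,0,0],[0,0,0],0],[[0,0,25],[0,0,0],0],[[0,0,20],[0,0,0],0],[[0,0,9],[0,0,0],0],[[0,0,0],[0,0,0],0],[[0,0,0],[0,0,0],0]]' 40 >/dev/null; python3 -c "
from h import *
inboard()"
python3 -m handwheel '[[[0,4,0],[0,0,0],0],[[0,4,0],[0,0,0],0],[[0,4,0],[0,0,0],0],[[0,2,0],[0,0,0],0],[[0,2,0],[0,0,0],0],[[0,2,0],[0,0,0],0],[[0,2,0],[0,0,0],0],[[0,2,0],[0,0,0],0],[[0,0,0],[0,0,0],0],[[0,0,0],[0,0,0],0]]' |grep width; python3 -c "
from h import *
inboard()"
```

```text
t 17.63 tcp board mm [-102.6  -22.1] z 19.4 yaw err of y_t -0.21 tilt [0.0003 0.0001] F board [-0.8 -0.1] 0.7
width: -0.0
t 18.47 tcp board mm [-81.3 -22.5] z 18.7 yaw err of y_t -0.20 tilt [-0.0002 -0.0001] F board [-0.1  0.5] -0.1
```

```bash
for i in 1 2 3 4; do python3 -m handwheel '[[[0,1,0],[0,0,0],0],[[0,1,0],[0,0,0],0],[[0,1,0],[0,0,0],0],[[0,0,0],[0,0,0],0]]' >/dev/null; python3 -c "
from h import *
inboard()"; done
```

```text
t 18.80 tcp board mm [-78.1 -22.4] z 18.8 yaw err of y_t -0.19 tilt [0.0002 0.0001] F board [ 0.2 -0.7] 0.0
t 19.13 tcp board mm [-75.2 -22.5] z 18.7 yaw err of y_t -0.20 tilt [-0.0002 -0.0001] F board [ 0.4 -0.5] -0.1
t 19.47 tcp board mm [-72.8 -22.6] z 18.7 yaw err of y_t -0.21 tilt [-0.0012 -0.0003] F board [-3.1 -0. ] 1.6
t 19.80 tcp board mm [-72.5 -22.7] z 18.5 yaw err of y_t -0.23 tilt [-0.0065 -0.001 ] F board [-11.6   0.6] 7.4
```

```bash
python3 -m handwheel '[[[0,-6,-1],[0,0,0],0],[[0,-8,0],[0,0,0],0],[[-24,0,0],[0,0,0],0],[[-24,0,0],[0,0,0],0],[[0,28,0],[0,0,0],0],[[0,28,0],[0,0,0],0],[[2,0,0],[0,0,0],0],[[2,0,0],[0,0,0],0],[[2,0,0],[0,0,0],0],[[2,0,0],[0,0,0],0]]' >/dev/null; python3 -c "
from h import *
inboard()"
for i in 1 2 3; do python3 -m handwheel '[[[1,0,0],[0,0,0],0],[[1,0,0],[0,0,0],0],[[1,0,0],[0,0,0],0],[[0,0,0],[0,0,0],0]]' >/dev/null; python3 -c "
from h import *
inboard()"; done
```

```text
t 20.63 tcp board mm [-28.5 -62.5] z 19.4 yaw err of y_t -0.17 tilt [-0.001  -0.0004] F board [-0.9  0. ] -0.2
t 20.97 tcp board mm [-27.8 -59.3] z 19.8 yaw err of y_t -0.16 tilt [0. 0.] F board [1.  0.2] 0.7
t 21.30 tcp board mm [-27.3 -56.4] z 19.8 yaw err of y_t -0.20 tilt [0.0001 0.0001] F board [-0.   0.3] -0.3
t 21.63 tcp board mm [-27.3 -55.1] z 19.7 yaw err of y_t -0.15 tilt [-0.0006 -0.0027] F board [ 0.6 -6.6] 1.9
```

```bash
python3 -m handwheel '[[[1,0,0],[0,0,0],0],[[1,0,0],[0,0,0],0],[[0,0,0],[0,0,0],0],[[-5,0,0],[0,0,0],0],[[-5,0,0],[0,0,0],0],[[0,0,-30],[0,0,0],0],[[0,0,-40],[0,0,0],85],[[0,0,-40],[0,0,0],85],[[0,0,-40],[0,0,0],85],[[-38,-9.4,0],[0,0,0],85]]' >/dev/null; 
python3 -m handwheel '[[[-38,-9.4,0],[0,0,0],85],[[-38,-9.4,0],[0,0,0],85],[[-38,-9.4,0],[0,0,0],85],[[-38,-9.4,0],[0,0,0],85],[[-38,-9.4,0],[0,0,0],85],[[-38,-9.4,0],[0,0,0],85],[[-38,-9.4,0],[0,0,0],85],[[-38,-9.4,0],[0,0,0],85],[[-38,-9.4,0],[0,0,0],85],[[-38,-9.4,0],[0,0,0],85]]' >/dev/null;
python3 -m handwheel '[[[-30,-9.4,0],[0,0,0],85],[[0,0,0],[0,0,5.5],85],[[0,0,0],[0,0,5.5],85],[[0,0,0],[0,0,5.5],85],[[0,0,0],[0,0,5.5],85],[[0,0,0],[0,0,5.5],85],[[0,0,0],[0,0,5.5],85],[[0,0,0],[0,0,5.5],85],[[0,0,0],[0,0,5.5],85],[[0,0,0],[0,0,5.5],85]]' >/dev/null;
python3 -m handwheel '[[[0,0,0],[0,0,5.5],85],[[0,0,0],[0,0,5.5],85],[[0,0,0],[0,0,5.5],85],[[0,0,0],[0,0,5.5],85],[[0,0,0],[0,0,5.5],85],[[0,0,0],[0,0,5.5],85],[[0,0,0],[0,0,5.5],85],[[0,0,0],[0,0,5.5],85],[[0,0,0],[0,0,5.5],85],[[0,0,0],[0,0,5.5],85]]' >/dev/null;
python3 -m handwheel '[[[0,0,0],[0,0,0],85],[[0,0,0],[0,0,0],85]]'; python3 -c "
from h import *
look((.4146,-.1765),'w5')"
```

```text
time_s: 25.13
tcp_pos: [0.4135, -0.1751, 0.1698]
tool_rot: [[0.951, -0.31, 0.0], [-0.31, -0.951, 0.0], [0.0, -0.0, -1.0]]
force: [0.1, 0.6, -0.3]
width: 0.085
grasp_force: 0.0
[(array([ 417.1, -178.7]), 60.0, 37.3, 71.9), np.int64(2905), np.int64(362), 'yaw(+x)=-108.1 (coarse -107.6)']
tcp [ 0.4135 -0.1752  0.1698] zaxis [ 4.e-04  1.e-04 -1.e+00] a_y -108.0
tool shift mm [4.5 2.2 0. ]
```

```bash
python3 -m handwheel '[[[4.5,2.2,30],[0,0,0],85],[[0,0,40],[0,0,0],85],[[0,0,40],[0,0,0],85],[[0,0,29],[0,0,0],85],[[0,0,15],[0,0,0],85],[[0,0,0],[0,0,0],85],[[0,0,0],[0,0,0],85],[[0,0,0],[0,0,0],85]]' 60
python3 -m handwheel '[[[0,0,0],[0,0,0],50],[[0,0,0],[0,0,0],50],[[0,0,0],[0,0,0],50],[[0,0,0],[0,0,0],50],[[0,0,0],[0,0,0],50],[[0,0,0],[0,0,0],50],[[0,0,0],[0,0,0],50]]' 60
python3 -m handwheel '[[[0,0,-10],[0,0,0],50],[[0,0,-20],[0,0,0],50],[[0,0,-30],[0,0,0],50],[[0,0,-30],[0,0,0],50],[[0,0,0],[0,0,0],50],[[0,0,0],[0,0,0],50]]'
python3 -c "
from h import *
c=cams.capture('wrist');k=c['img'];j=dict(np.load('w5.npz'))['img'];cv2.imwrite('pics/w6.png',np.hstack([cv2.resize(j,(400,300)),cv2.resize(k,(400,300))]))"
```

```text
time_s: 25.85
tcp_pos: [0.4183, -0.1794, 0.017]
tool_rot: [[0.95, -0.311, 0.002], [-0.311, -0.95, -0.001], [0.002, 0.0, -1.0]]
force: [0.2, 0.1, 0.5]
width: 0.0851
grasp_force: 0.0
time_s: 26.43
tcp_pos: [0.4186, -0.1796, 0.0184]
tool_rot: [[0.95, -0.312, 0.003], [-0.312, -0.95, -0.001], [0.003, 0.0, -1.0]]
force: [-3.1, 2.0, 11.7]
width: 0.0562
grasp_force: 60.9
time_s: 26.93
tcp_pos: [0.4192, -0.1799, 0.1089]
tool_rot: [[0.95, -0.312, 0.006], [-0.312, -0.95, -0.003], [0.007, 0.001, -1.0]]
force: [-0.4, -0.4, -1.1]
width: 0.0552
grasp_force: 63.3
```

View pics/w6.png

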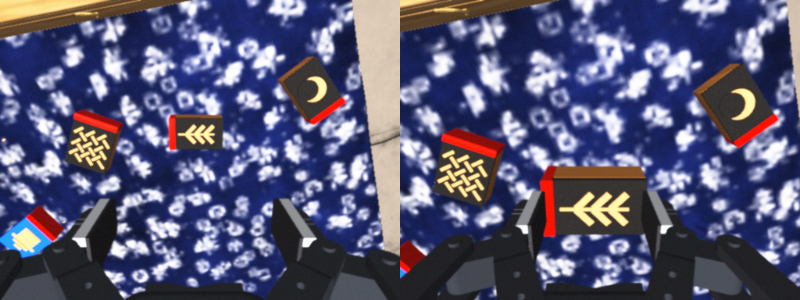

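Leaf is held (right half, (600,205)), red end on the -y tool side. I'll turn back and carry it.

```bash
python3 -m handwheel '[[[0,0,0],[0,0,-5.5],50],[[0,0,0],[0,0,-5.5],50],[[0,0,0],[0,0,-5.5],50],[[0,0,0],[0,0,-5.5],50],[[0,0,0],[0,0,-5.5],50],[[0,0,0],[0,0,-5.5],50],[[0,0,0],[0,0,-5.5],50],[[0,0,0],[0,0,-5.5],50],[[0,0,0],[0,0,-5.5],50],[[0,0,0],[0,0,-5.5],50]]'>/dev/null
python3 -m handwheel '[[[0,0,0],[0,0,-5.5],50],[[0,0,0],[0,0,-5.5],50],[[0,0,0],[0,0,-5.5],50],[[0,0,0],[0,0,-5.5],50],[[0,0,0],[0,0,-5.5],50],[[0,0,0],[0,0,-5.5],50],[[0,0,0],[0,0,-5.5],50],[[0,0,0],[0,0,-5.5],50],[[0,0,0],[0,0,-5.5],50],[[0,0,0],[0,0,0],50]]'>/dev/null;python3 -m handwheel '[[[0,0,0],[0,0,0],50],[[0,0,0],[0,0,0],50]]'>/dev/null; python3 -c "
from h import *
inboard()"
```

```text
t 28.82 tcp board mm [-138.7 -512.2] z 104.8 yaw err of y_t -0.33 tilt [-0.0017  0.0008] F board [-0.7 -0.4] 0.2
```

```bash
python3 -m handwheel '[[[37.3,8.4,0],[0,0,0],50],[[37.3,8.4,0],[0,0,0],50],[[37.3,8.4,0],[0,0,0],50],[[37.3,8.4,0],[0,0,0],50],[[37.3,8.4,0],[0,0,0],50],[[37.3,8.4,0],[0,0,0],50],[[37.3,8.4,0],[0,0,0],50],[[37.3,8.4,0],[0,0,0],50],[[37.3,8.4,0],[0,0,0],50],[[37.3,8.4,0],[0,0,0],50]]'>/dev/null
python3 -m handwheel '[[[37.3,8.4,0],[0,0,0.3],50],[[30,8.4,0],[0,0,0],50],[[0,0,0],[0,0,0],50],[[0,0,0],[0,0,0],50],[[0,0,0],[0,0,0],50]]'; python3 -c "
from h import *
inboard()"
```

```text
time_s: 30.07
tcp_pos: [0.5453, 0.2535, 0.1049]
tool_rot: [[0.07, 0.998, -0.002], [0.998, -0.07, -0.001], [-0.001, -0.002, -1.0]]
force: [-0.3, -0.4, -1.2]
width: 0.0552
grasp_force: 63.5
t 30.07 tcp board mm [-36.3 -73.2] z 104.9 yaw err of y_t -0.51 tilt [-0.0017 -0.0012] F board [-0.3 -0.4] -1.2
```

```bash
python3 -m handwheel '[[[8,-1,15],[0,0,-0.5],50],[[0,0,25],[0,0,0],50],[[0,0,20],[0,0,0],50],[[0,0,12],[0,0,0],50],[[0,0,5],[0,0,0],50],[[0,0,0],[0,0,0],50],[[0,0,0],[0,0,0],50]]'>/dev/null; python3 -c "
from h import *
inboard()"
python3 -m handwheel '[[[0,0,1],[0,0,0],50],[[0,0,0],[0,0,0],50],[[0,0,0],[0,0,0],50]]' >/dev/null; python3 -c "
from h import *
inboard()"
```

```text
t 30.65 tcp board mm [-36.1 -65.3] z 29.1 yaw err of y_t -0.07 tilt [0.0004 0.0001] F board [ 0.7 -0. ] 0.6
t 30.90 tcp board mm [-35.9 -64.5] z 28.4 yaw err of y_t -0.01 tilt [0.0011 0.0005] F board [-0.   0.4] -0.5
```

```bash
for i in 1 2; do python3 -m handwheel '[[[0,0,1],[0,0,0],50],[[0,0,0],[0,0,0],50],[[0,0,0],[0,0,0],50]]' >/dev/null; python3 -c "
from h import *
inboard()"; done
python3 -m handwheel '[[[0,0,0],[0,0,0],85],[[0,0,0],[0,0,0],85],[[0,0,0],[0,0,0],85],[[0,0,0],[0,0,0],85],[[0,0,-30],[0,0,0],85],[[0,0,-30],[0,0,0],85],[[0,-31,0],[0,0,0],0],[[0,-31,0],[0,0,0],0],[[0,0,0],[0,0,0],0],[[0,0,0],[0,0,0],0]]' >/dev/null
python3 -m handwheel '[[[0,0,0],[0,0,0],0],[[0,0,0],[0,0,0],0],[[0,0,0],[0,0,0],0]]' >/dev/null;python3 -c "
from h import *
inboard()"
```

```text
t 31.15 tcp board mm [-36.4 -64.5] z 26.8 yaw err of y_t 0.01 tilt [ 0.0002 -0.    ] F board [ 0.1 -0.4] -0.6
t 31.40 tcp board mm [-36.3 -64.5] z 26.7 yaw err of y_t 0.02 tilt [ 0.     -0.0001] F board [-2.7 -1.3] 5.1
t 32.48 tcp board mm [-97.3 -64.4] z 85.9 yaw err of y_t -0.02 tilt [0.0007 0.0003] F board [-0.3  0.1] 0.4
```

```bash
python3 -m handwheel '[[[1.5,0,30],[0,0,0],0],[[0,0,25],[0,0,0],0],[[0,0,12],[0,0,0],0],[[0,0,0],[0,0,0],0]]' >/dev/null
python3 -m handwheel '[[[0,4,0],[0,0,0],0],[[0,4,0],[0,0,0],0],[[0,4,0],[0,0,0],0],[[0,3,0],[0,0,0],0],[[0,3,0],[0,0,0],0],[[0,2,0],[0,0,0],0],[[0,2,0],[0,0,0],0],[[0,2,0],[0,0,0],0],[[0,1,0],[0,0,0],0],[[0,1,0],[0,0,0],0]]' >/dev/null;python3 -c "
from h import *
inboard()"
python3 -m handwheel '[[[0,1,0],[0,0,0],0],[[0,1,0],[0,0,0],0],[[0,0,0],[0,0,0],0]]' >/dev/null;python3 -c "
from h import *
inboard()"
```

```text
t 33.65 tcp board mm [-72.6 -63.2] z 18.7 yaw err of y_t 0.00 tilt [-0.0006 -0.0002] F board [-4.2  0.1] 1.7
t 33.90 tcp board mm [-72.6 -63.2] z 18.5 yaw err of y_t -0.01 tilt [-0.0044 -0.0006] F board [-7.1  0.7] 6.3
```

```bash
python3 -m handwheel '[[[0,-8,-1],[0,0,0],0],[[0,-6,0],[0,0,0],0],[[-23,0,0],[0,0,0],0],[[-23,0,0],[0,0,0],0],[[0,28,0],[0,0,0],0],[[0,28,0],[0,0,0],0],[[2,0,0],[0,0,0],0],[[3,0,0],[0,0,0],0],[[3,0,0],[0,0,0],0],[[2,0,0],[0,0,0],0]]' >/dev/null
python3 -m handwheel '[[[2,0,0],[0,0,0],0],[[2,0,0],[0,0,0],0],[[1,0,0],[0,0,0],0],[[1,0,0],[0,0,0],0],[[1,0,0],[0,0,0],0],[[0,0,0],[0,0,0],0]]' >/dev/null;python3 -c "
from h import *
inboard()"
for i in 1 2; do python3 -m handwheel '[[[1,0,0],[0,0,0],0],[[1,0,0],[0,0,0],0],[[0,0,0],[0,0,0],0]]' >/dev/null;python3 -c "
from h import *
inboard()"; done
```

```text
t 35.23 tcp board mm [-28.6 -92. ] z 19.7 yaw err of y_t 0.02 tilt [-0.0001 -0.0001] F board [0.3 1.2] 0.4
t 35.48 tcp board mm [-28.6 -91.1] z 19.7 yaw err of y_t 0.03 tilt [-0.0008 -0.0019] F board [-0.4 -4.2] 1.3
t 35.73 tcp board mm [-28.5 -91.1] z 19.7 yaw err of y_t 0.07 tilt [-0.0015 -0.0049] F board [ -0.7 -10.9] 3.8
```

```bash
python3 -m handwheel '[[[-5,0,0],[0,0,0],0],[[-6,0,0],[0,0,0],0],[[0,0,-30],[0,0,0],0],[[0,0,-40],[0,0,0],85],[[0,0,-40],[0,0,0],85],[[0,0,-40],[0,0,0],85]]' >/dev/null
python3 -m handwheel '[[[-38.7,-7,0],[0,0,0],85],[[-38.7,-7,0],[0,0,0],85],[[-38.7,-7,0],[0,0,0],85],[[-38.7,-7,0],[0,0,0],85],[[-38.7,-7,0],[0,0,0],85],[[-38.7,-7,0],[0,0,0],85],[[-38.7,-7,0],[0,0,0],85],[[-38.7,-7,0],[0,0,0],85],[[-38.7,-7,0],[0,0,0],85],[[-38.7,-7,0],[0,0,0],85]]' >/dev/null
python3 -m handwheel '[[[-38.7,-7,0],[0,0,0],85],[[-38.7,-7,0],[0,0,0],85],[[-38.7,-7,0],[0,0,0],85],[[-36,-7,0],[0,0,0],85],[[0,0,0],[0,0,-4.8],85],[[0,0,0],[0,0,-4.8],85],[[0,0,0],[0,0,-4.8],85],[[0,0,0],[0,0,-4.8],85],[[0,0,0],[0,0,-4.8],85],[[0,0,0],[0,0,0],85]]' >/dev/null
python3 -m handwheel '[[[0,0,0],[0,0,0],85],[[0,0,0],[0,0,0],85]]' >/dev/null
python3 -c "
from h import *
look((.42,-.31),'w7')"
```

```text
[(array([ 420.5, -310.9]), 59.9, 41.8, 20.6), np.int64(3144), np.int64(406), 'yaw(+x)=20.6 (coarse 21.5)']
tcp [ 0.421  -0.3049  0.1698] zaxis [ 4.e-04 -1.e-04 -1.e+00] a_y 20.4
tool shift mm [-5.4 -2.6  0. ]
```

```bash
python3 -m handwheel '[[[-5.4,-2.6,30],[0,0,0],85],[[0,0,40],[0,0,0],85],[[0,0,40],[0,0,0],85],[[0,0,29],[0,0,0],85],[[0,0,15],[0,0,0],85],[[0,0,0],[0,0,0],85],[[0,0,0],[0,0,0],85],[[0,0,0],[0,0,0],85]]' 60 | grep tcp
python3 -m handwheel '[[[0,0,0],[0,0,0],50],[[0,0,0],[0,0,0],50],[[0,0,0],[0,0,0],50],[[0,0,0],[0,0,0],50],[[0,0,0],[0,0,0],50],[[0,0,0],[0,0,0],50],[[0,0,0],[0,0,0],50]]' 60
python3 -m handwheel '[[[0,0,-10],[0,0,0],50],[[0,0,-20],[0,0,0],50],[[0,0,-30],[0,0,0],50],[[0,0,-30],[0,0,0],50],[[0,0,0],[0,0,4.8],50],[[0,0,0],[0,0,4.8],50],[[0,0,0],[0,0,4.8],50],[[0,0,0],[0,0,4.8],50],[[0,0,0],[0,0,4.8],50],[[0,0,0],[0,0,0],50]]' >/dev/null
python3 -m handwheel '[[[0,0,0],[0,0,0],50],[[0,0,0],[0,0,0],50]]'
python3 -c "
from h import *
inboard()
c=cams.capture('wrist');k=c['img'];j=dict(np.load('w7.npz'))['img'];cv2.imwrite('pics/w8.png',np.hstack([cv2.resize(j,(400,300)),cv2.resize(k,(400,300))]))"
```

```text
tcp_pos: [0.4215, -0.3118, 0.0171]
time_s: 39.37
tcp_pos: [0.4218, -0.3121, 0.0187]
tool_rot: [[-0.35, 0.937, 0.003], [0.937, 0.35, -0.002], [-0.003, 0.002, -1.0]]
force: [-2.0, 2.4, 10.4]
width: 0.0552
grasp_force: 61.1
time_s: 40.37
tcp_pos: [0.4204, -0.311, 0.1062]
tool_rot: [[0.059, 0.998, 0.0], [0.998, -0.059, -0.0], [-0.0, 0.001, -1.0]]
force: [-0.0, 0.2, -0.4]
width: 0.0546
grasp_force: 63.3
t 40.37 tcp board mm [-126.5 -644.2] z 106.2 yaw err of y_t 0.12 tilt [ 0.0005 -0.0004] F board [-0.   0.2] -0.4
```

View pics/w8.png

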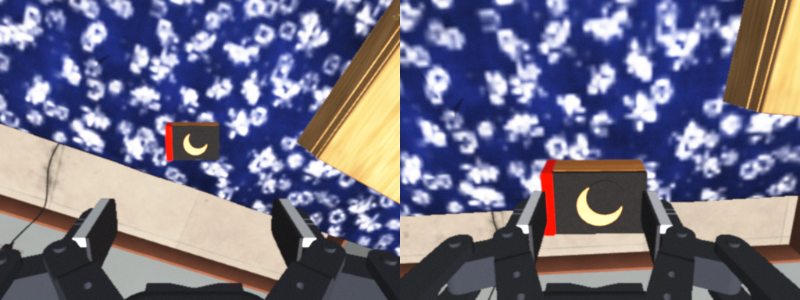

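Moon is held, red end on the -y tool side ((548,195) in the right half). I'll carry it.

```bash
python3 -m handwheel '[[[38.4,6.4,0],[0,0,0],50],[[38.4,6.4,0],[0,0,0],50],[[38.4,6.4,0],[0,0,0],50],[[38.4,6.4,0],[0,0,0],50],[[38.4,6.4,0],[0,0,0],50],[[38.4,6.4,0],[0,0,0],50],[[38.4,6.4,0],[0,0,0],50],[[38.4,6.4,0],[0,0,0],50],[[38.4,6.4,0],[0,0,0],50],[[38.4,6.4,0],[0,0,0],50]]' >/dev/null
python3 -m handwheel '[[[38.4,6.4,0],[0,0,0],50],[[38.4,6.4,0],[0,0,0],50],[[38.4,6.4,0],[0,0,0],50],[[38.4,6.4,0],[0,0,0],50],[[0,0,0],[0,0,0],50],[[0,0,0],[0,0,0],50],[[0,0,0],[0,0,0],50],[[0,0,20],[0,0,0],50],[[0,0,20],[0,0,0],50],[[0,0,0],[0,0,0],50]]' >/dev/null
python3 -c "
from h import *
inboard()"
```

```text
t 42.08 tcp board mm [ -40.4 -109.7] z 61.7 yaw err of y_t -0.07 tilt [-0.0075 -0.003 ] F board [-1.4 -1. ] -1.0
```

```bash
python3 -m handwheel '[[[2,3,20],[0,0,0],50],[[0,0,12],[0,0,0],50],[[0,0,2],[0,0,0],50],[[0,0,0],[0,0,0],50],[[0,0,0],[0,0,0],50]]' >/dev/null
for i in 1 2; do python3 -m handwheel '[[[0,0,0.7],[0,0,0],50],[[0,0,0],[0,0,0],50]]' >/dev/null; python3 -c "
from h import *
inboard()"; done
```

```text
t 42.67 tcp board mm [ -33.3 -104.3] z 32.1 yaw err of y_t 0.01 tilt [0.0017 0.0006] F board [0.3 1. ] -0.5
t 42.83 tcp board mm [ -33.7 -104.4] z 30.9 yaw err of y_t 0.01 tilt [0.0008 0.0003] F board [-0.1 -0.1] -1.3
```

```bash
python3 -m handwheel '[[[-1,-3,0],[0,0,0],50],[[0,0,1.5],[0,0,0],50],[[0,0,1.5],[0,0,0],50],[[0,0,0],[0,0,0],50],[[0,0,0],[0,0,0],50]]' >/dev/null
for i in 1 2 3; do python3 -m handwheel '[[[0,0,0.7],[0,0,0],50],[[0,0,0],[0,0,0],50],[[0,0,0],[0,0,0],50]]' >/dev/null; python3 -c "
from h import *
inboard()"; done
```

```text
t 43.50 tcp board mm [ -37.  -105.6] z 27.0 yaw err of y_t 0.00 tilt [-0.0002 -0.    ] F board [-2.1 -0.6] 3.8
t 43.75 tcp board mm [ -37.  -105.5] z 27.0 yaw err of y_t 0.01 tilt [-0.0001 -0.    ] F board [-4.2 -1.1] 8.0
t 44.00 tcp board mm [ -36.9 -105.5] z 26.9 yaw err of y_t 0.01 tilt [-0.0002 -0.    ] F board [-6.  -1.9] 12.4
```

```bash
python3 -m handwheel '[[[0,0,-1.5],[0,0,0],85],[[0,0,0],[0,0,0],85],[[0,0,0],[0,0,0],85],[[0,0,0],[0,0,0],85],[[0,0,-30],[0,0,0],85],[[0,0,-30],[0,0,0],85],[[0,-31,0],[0,0,0],0],[[0,-30,0],[0,0,0],0],[[0,0,0],[0,0,0],0],[[0,0,0],[0,0,0],0]]' >/dev/null
python3 -m handwheel '[[[2,0,0],[0,0,0],0],[[0,0,0],[0,0,0],0],[[0,0,0],[0,0,0],0],[[0,0,30],[0,0,0],0],[[0,0,25],[0,0,0],0],[[0,0,12],[0,0,0],0],[[0,0,0],[0,0,0],0],[[0,0,0],[0,0,0],0]]' >/dev/null;python3 -c "
from h import *
inboard()"
python3 -m handwheel '[[[0,4,0],[0,0,0],0],[[0,4,0],[0,0,0],0],[[0,4,0],[0,0,0],0],[[0,3,0],[0,0,0],0],[[0,3,0],[0,0,0],0],[[0,2,0],[0,0,0],0],[[0,2,0],[0,0,0],0],[[0,2,0],[0,0,0],0],[[0,1,0],[0,0,0],0],[[0,1,0],[0,0,0],0]]' >/dev/null;python3 -c "
from h import *
inboard()"
python3 -m handwheel '[[[0,1,0],[0,0,0],0],[[0,1,0],[0,0,0],0],[[0,0,0],[0,0,0],0]]' >/dev/null;python3 -c "
from h import *
inboard()"
```

```text
t 45.50 tcp board mm [ -98.2 -103.9] z 19.1 yaw err of y_t -0.01 tilt [-0.0019 -0.0008] F board [ 0.  -0.2] -0.3
t 46.33 tcp board mm [ -72.7 -103.3] z 20.6 yaw err of y_t -0.01 tilt [-0.0019  0.0002] F board [-4.7 -0.2] 8.9
t 46.58 tcp board mm [ -72.  -103.4] z 20.6 yaw err of y_t -0.03 tilt [-0.0044  0.    ] F board [-8.4  1.4] 11.0
```

```bash
python3 -m handwheel '[[[0,-8,-0.5],[0,0,0],0],[[0,-6,0],[0,0,0],0],[[-22,0,0],[0,0,0],0],[[-22,0,0],[0,0,0],0],[[0,28,0],[0,0,0],0],[[0,28,0],[0,0,0],0],[[2,0,0],[0,0,0],0],[[2,0,0],[0,0,0],0],[[2,0,0],[0,0,0],0],[[2,0,0],[0,0,0],0]]' >/dev/null
python3 -m handwheel '[[[2,0,0],[0,0,0],0],[[2,0,0],[0,0,0],0],[[1,0,0],[0,0,0],0],[[1,0,0],[0,0,0],0],[[1,0,0],[0,0,0],0],[[0,0,0],[0,0,0],0]]' >/dev/null;python3 -c "
from h import *
inboard()"
for i in 1 2 3; do python3 -m handwheel '[[[1,0,0],[0,0,0],0],[[1,0,0],[0,0,0],0],[[0,0,0],[0,0,0],0]]' >/dev/null;python3 -c "
from h import *
inboard()"; done
```

```text
t 47.92 tcp board mm [ -28.3 -132.5] z 20.2 yaw err of y_t 0.02 tilt [-0.0003 -0.0001] F board [-0.3 -0.9] -0.9
t 48.17 tcp board mm [ -28.2 -131.1] z 20.1 yaw err of y_t 0.02 tilt [-0.0006 -0.0011] F board [-1.3 -4.1] 0.7
t 48.42 tcp board mm [ -28.2 -131.1] z 20.1 yaw err of y_t 0.07 tilt [-0.0014 -0.0041] F board [ -1.7 -11. ] 3.5
t 48.67 tcp board mm [ -28.2 -131. ] z 20.1 yaw err of y_t 0.11 tilt [-0.002 -0.007] F board [  0.1 -18.1] 5.6
```

Moon is flush (-131.0 as expected). Now wave, taking the long way round so joint 6 stays in range.

```bash
python3 -m handwheel '[[[-7,0,0],[0,0,0],0],[[-7,0,0],[0,0,0],0],[[0,0,-30],[0,0,0],0],[[0,0,-40],[0,0,0],85],[[0,0,-40],[0,0,0],85],[[0,0,-40],[0,0,0],85]]' >/dev/null
python3 -m handwheel '[[[-35.8,-13.6,0],[0,0,0],85],[[-35.8,-13.6,0],[0,0,0],85],[[-35.8,-13.6,0],[0,0,0],85],[[-35.8,-13.6,0],[0,0,0],85],[[-35.8,-13.6,0],[0,0,0],85],[[-35.8,-13.6,0],[0,0,0],85],[[-35.8,-13.6,0],[0,0,0],85],[[0,0,0],[0,0,0],85]]' | grep tcp
python3 -m handwheel '[[[0,0,0],[0,0,5.5],85],[[0,0,0],[0,0,5.5],85],[[0,0,0],[0,0,5.5],85],[[0,0,0],[0,0,5.5],85],[[0,0,0],[0,0,5.5],85],[[0,0,0],[0,0,5.5],85],[[0,0,0],[0,0,5.5],85],[[0,0,0],[0,0,5.5],85],[[0,0,0],[0,0,5.5],85],[[0,0,0],[0,0,5.5],85]]' >/dev/null
python3 -m handwheel '[[[0,0,0],[0,0,5.5],85],[[0,0,0],[0,0,5.5],85],[[0,0,0],[0,0,5.5],85],[[0,0,0],[0,0,5.5],85],[[0,0,0],[0,0,5.5],85],[[0,0,0],[0,0,5.5],85],[[0,0,0],[0,0,5.5],85],[[0,0,0],[0,0,5.5],85],[[0,0,0],[0,0,5.5],85],[[0,0,0],[0,0,5.5],85]]' >/dev/null
python3 -m handwheel '[[[0,0,0],[0,0,5.5],85],[[0,0,0],[0,0,5.5],85],[[0,0,0],[0,0,5.5],85],[[0,0,0],[0,0,5.5],85],[[0,0,0],[0,0,5.5],85],[[0,0,0],[0,0,5.5],85],[[0,0,0],[0,0,5.5],85],[[0,0,0],[0,0,5.5],85],[[0,0,0],[0,0,5.5],85],[[0,0,0],[0,0,5.5],85]]' >/dev/null
python3 -m handwheel '[[[0,0,0],[0,0,5.5],85],[[0,0,0],[0,0,5.5],85],[[0,0,0],[0,0,5.5],85],[[0,0,0],[0,0,5.5],85],[[0,0,0],[0,0,5.5],85],[[0,0,0],[0,0,5.5],85],[[0,0,0],[0,0,5.5],85],[[0,0,0],[0,0,5.5],85],[[0,0,0],[0,0,5],85],[[0,0,0],[0,0,0],85]]' >/dev/null
python3 -m handwheel '[[[0,0,0],[0,0,0],85],[[0,0,0],[0,0,0],85]]' >/dev/null
python3 -c "
from h import *
look((.4395,-.0603),'w9');print(readout.observe()['joint_positions'])"
```

```text
tcp_pos: [0.4371, -0.0631, 0.1704]
[(array([437.1, -67.7]), 60.4, 59.5, -37.2), np.int64(2132), np.int64(293), 'yaw(+x)=142.8 (coarse 144.3)']
tcp [ 0.3465 -0.2197  0.136 ] zaxis [ 0.1566  0.2376 -0.9587] a_y 155.8
tool shift mm [-168.4  -20.2   50.3]
[-0.86190857 -0.1303921   2.23670576  0.30645102  1.13546159  2.55161324]
```

Joint 6 hit its stop because I slipped in the angle sum. I'll recover by levelling the tool and unwinding. Then I'll grip wave across its width, which stays in range for both the pick and the place.

Run:
```python
from h import *
s=readout.observe();R=np.array(s["tool_rot"]);z=R[:,2];ax=np.cross(z,[0,0,-1]);ang=np.arcsin(np.linalg.norm(ax));ax/=np.linalg.norm(ax)
print(s['time_s'],s['force'],"level rotvec tool deg",np.degrees(R.T@ax*ang).round(2),"up in tool mm",(R.T@[0,0,100.]).round(1))
```

```text
53.3833 [-0.24665313  0.35545102 -0.05661924] level rotvec tool deg [-2.74 16.3   0.  ] up in tool mm [-28.1  -4.7 -95.9]
```

```bash
python3 -m handwheel '[[[0,0,0],[0,0,-5],85],[[0,0,0],[0,0,-5],85],[[0,0,0],[0,0,0],85]]' >/dev/null
python3 - <<'E'
from h import *
s=readout.observe();R=np.array(s["tool_rot"]);z=R[:,2];ax=np.cross(z,[0,0,-1]);ang=np.arcsin(np.linalg.norm(ax));ax/=np.linalg.norm(ax)
print(s['tcp_pos'],s['joint_positions'],"level",np.degrees(R.T@ax*ang).round(2),"up in tool mm",(R.T@[0,0,100.]).round(1),np.degrees(np.arctan2(R[1,1],R[0,1])))
E
```

```text
[ 0.34661804 -0.21938846  0.13600178] [-0.86099327 -0.13051248  2.23676994  0.30618367  1.13557823  2.3749008 ] level [-5.56 15.56  0.  ] up in tool mm [-26.8  -9.6 -95.9] 165.59965644517837
```

```bash
python3 -m handwheel '[[[-8,-3,-29],[0,0,0],85],[[0,0,0],[-1.85,5.19,0],85],[[0,0,0],[-1.85,5.19,0],85],[[0,0,0],[-1.85,5.19,0],85],[[0,0,0],[0,0,0],85],[[0,0,0],[0,0,0],85]]' >/dev/null
python3 - <<'E'
from h import *
s=readout.observe();R=np.array(s["tool_rot"]);z=R[:,2];ax=np.cross(z,[0,0,-1]);ang=np.arcsin(np.linalg.norm(ax));ax/=np.linalg.norm(ax)
print(s['tcp_pos'],s['joint_positions'],"level",np.degrees(R.T@ax*ang).round(2),np.degrees(np.arctan2(R[1,1],R[0,1])),"to above wave",R.T@(np.array([.4395,-.0603,.17])-s['tcp_pos'])*1000)
E
```

```text
[ 0.32170212 -0.24604017  0.1628987 ] [-0.76303779 -0.21600301  2.22567298  0.06235638  1.13169522  2.55248871] level [-1.77  2.71  0.  ] 168.47357659765973 to above wave [-205.52426557  -78.4897217     5.03169877]
```

```bash
python3 -m handwheel '[[[0,0,0],[0,0,-5.5],85],[[0,0,0],[0,0,-5.5],85],[[0,0,0],[0,0,-5.5],85],[[0,0,0],[0,0,-5.5],85],[[0,0,0],[0,0,-5.5],85],[[0,0,0],[0,0,-5.5],85],[[0,0,0],[0,0,-5.5],85],[[0,0,0],[0,0,-5.5],85],[[0,0,0],[0,0,-5.5],85],[[0,0,0],[0,0,-5.5],85]]' >/dev/null;python3 -m handwheel '[[[0,0,0],[0,0,-5.5],85],[[0,0,0],[0,0,-5.5],85],[[0,0,0],[0,0,-5.5],85],[[0,0,0],[0,0,-5.5],85],[[0,0,0],[0,0,-5.5],85],[[0,0,0],[0,0,-5.5],85],[[0,0,0],[0,0,-5.5],85],[[0,0,0],[0,0,-5.5],85],[[0,0,0],[0,0,0],85]]' >/dev/null
python3 - <<'E'
from h import *
s=readout.observe();R=np.array(s["tool_rot"]);z=R[:,2];ax=np.cross(z,[0,0,-1]);ang=np.arcsin(np.linalg.norm(ax));ax/=np.linalg.norm(ax)
print(s['tcp_pos'],s['joint_positions'],"level",np.degrees(R.T@ax*ang).round(2),np.degrees(np.arctan2(R[1,1],R[0,1])),"to above wave",R.T@(np.array([.4395,-.0603,.17])-s['tcp_pos'])*1000)
E
```

```text
[ 0.32131378 -0.24658634  0.16241032] [-0.76479304 -0.21444017  2.22540283  0.06249487  1.13170047  0.82306223] level [-2.45 -2.13 -0.  ] -92.45636823268205 to above wave [ 109.99646859 -191.33019648    4.66035487]
```

```bash
python3 -m handwheel '[[[0,0,0],[-2.45,-2.13,0],85],[[18.3,-31.9,0],[0,0,0],85],[[18.3,-31.9,0],[0,0,0],85],[[18.3,-31.9,0],[0,0,0],85],[[18.3,-31.9,0],[0,0,0],85],[[18.3,-31.9,0],[0,0,0],85],[[18.3,-31.9,0],[0,0,0],85],[[0,0,0],[0,0,-5.4],85],[[0,0,0],[0,0,-5.4],85],[[0,0,0],[0,0,-5.4],85]]' >/dev/null
python3 -m handwheel '[[[0,0,0],[0,0,-5.4],85],[[0,0,0],[0,0,-5.4],85],[[0,0,0],[0,0,-5.4],85],[[0,0,0],[0,0,-5.4],85],[[0,0,0],[0,0,-5.4],85],[[0,0,0],[0,0,-5.4],85],[[0,0,0],[0,0,-5.4],85],[[0,0,0],[0,0,-5.4],85],[[0,0,0],[0,0,-5.4],85],[[0,0,0],[0,0,-5.4],85]]' >/dev/null
python3 -m handwheel '[[[0,0,0],[0,0,-5.4],85],[[0,0,0],[0,0,-5.4],85],[[0,0,0],[0,0,-5.4],85],[[0,0,0],[0,0,-5.4],85],[[0,0,0],[0,0,-5.4],85],[[0,0,0],[0,0,-5.4],85],[[0,0,0],[0,0,-5.4],85],[[0,0,0],[0,0,-5.4],85],[[0,0,0],[0,0,-5.4],85],[[0,0,0],[0,0,-5.4],85]]' >/dev/null
python3 -m handwheel '[[[0,0,0],[0,0,-5.4],85],[[0,0,0],[0,0,-5.4],85],[[0,0,0],[0,0,-5.4],85],[[0,0,0],[0,0,-5.4],85],[[0,0,0],[0,0,0],85],[[0,0,0],[0,0,0],85]]' >/dev/null
python3 - <<'E'
from h import *
look((.4395,-.0603),'w10');s=readout.observe();R=np.array(s["tool_rot"]);print(s['time_s'],s['joint_positions'],R)
E
```

```text
[(array([440.3, -60.3]), 61.7, 47.9, -38.3), np.int64(3951), np.int64(425), 'yaw(+x)=141.7 (coarse 141.4)']
tcp [ 0.4388 -0.0604  0.1619] zaxis [-0.0012 -0.0013 -1.    ] a_y 53.0
tool shift mm [-1.1  0.9 -0. ]
58.7667 [-1.91788406e-01 -1.28105304e-01  2.15371740e+00 -1.68671333e-03
  1.11688786e+00 -1.11669569e+00] [[-7.99010231e-01  6.01316273e-01 -1.17906782e-03]
 [ 6.01317410e-01  7.99009163e-01 -1.31528439e-03]
 [ 1.51184085e-04 -1.75991969e-03 -9.99998440e-01]]
```

```bash
python3 -m handwheel '[[[-1,1,30],[0,0,0.8],85],[[0,0,40],[0,0,0],85],[[0,0,40],[0,0,0],85],[[0,0,29],[0,0,0],85],[[0,0,13],[0,0,0],85],[[0,0,0],[0,0,0],85],[[0,0,0],[0,0,0],85],[[0,0,0],[0,0,0],85]]' 60 | grep tcp
python3 -m handwheel '[[[0,0,0],[0,0,0],38],[[0,0,0],[0,0,0],38],[[0,0,0],[0,0,0],38],[[0,0,0],[0,0,0],38],[[0,0,0],[0,0,0],38],[[0,0,0],[0,0,0],38],[[0,0,0],[0,0,0],38],[[0,0,0],[0,0,0],38]]' 60
python3 -m handwheel '[[[0,0,-10],[0,0,0],38],[[0,0,-20],[0,0,0],38],[[0,0,-30],[0,0,0],38],[[0,0,-30],[0,0,0],38],[[0,0,0],[0,0,0],38],[[0,0,0],[0,0,0],38]]'
```

```text
tcp_pos: [0.4413, -0.061, 0.0112]
time_s: 60.1
tcp_pos: [0.4415, -0.061, 0.0117]
tool_rot: [[-0.793, 0.609, 0.002], [0.609, 0.793, -0.003], [-0.003, -0.001, -1.0]]
force: [-0.7, 0.2, 6.7]
width: 0.0463
grasp_force: 62.1
time_s: 60.6
tcp_pos: [0.4422, -0.061, 0.1029]
tool_rot: [[-0.793, 0.609, 0.005], [0.609, 0.793, -0.003], [-0.006, 0.0, -1.0]]
force: [0.2, 0.3, -0.7]
width: 0.0463
grasp_force: 61.9
```

```bash
python3 -m handwheel '[[[0,0,0],[0,0,5.4],38],[[0,0,0],[0,0,5.4],38],[[0,0,0],[0,0,5.4],38],[[0,0,0],[0,0,5.4],38],[[0,0,0],[0,0,5.4],38],[[0,0,0],[0,0,5.4],38],[[0,0,0],[0,0,5.4],38],[[0,0,0],[0,0,5.4],38],[[0,0,0],[0,0,5.4],38],[[0,0,0],[0,0,5.4],38]]' >/dev/null
python3 -m handwheel '[[[0,0,0],[0,0,5.4],38],[[0,0,0],[0,0,5.4],38],[[0,0,0],[0,0,5.4],38],[[0,0,0],[0,0,5.4],38],[[0,0,0],[0,0,5.4],38],[[0,0,0],[0,0,5.4],38],[[0,0,0],[0,0,5.4],38],[[0,0,0],[0,0,5.4],38],[[0,0,0],[0,0,5.4],38],[[0,0,0],[0,0,5.4],38]]' >/dev/null
python3 -m handwheel '[[[0,0,0],[0,0,5.4],38],[[0,0,0],[0,0,5.4],38],[[0,0,0],[0,0,5.4],38],[[0,0,0],[0,0,5.4],38],[[0,0,0],[0,0,5.4],38],[[0,0,0],[0,0,5.4],38],[[0,0,0],[0,0,5.4],38],[[0,0,0],[0,0,0],38],[[0,0,0],[0,0,0],38],[[0,0,0],[0,0,0],38]]' >/dev/null
python3 -c "
from h import *
inboard();print(readout.observe()['joint_positions'])
c=cams.capture('wrist');cv2.imwrite('pics/w11.png',c['img'])"
```

```text
t 63.10 tcp board mm [-122.9 -392.9] z 99.3 yaw err of y_t -89.65 tilt [-0.0025 -0.0018] F board [ 0.8 -0.5] -0.3
[-0.19105858 -0.05110608  2.21189596 -0.00271081  0.98291116  1.43629988]
```

View pics/w11.png

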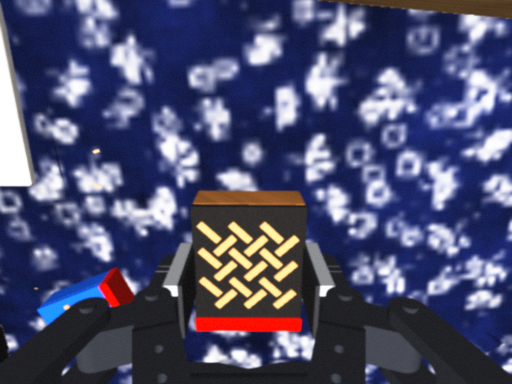

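Wave is held with its red end at the bottom (-x side) at (248,325). I'll carry it to the plate with a gap.

```bash
python3 -m handwheel '[[[14.2,-37.3,0],[0,0,0.3],38],[[14.2,-37.3,0],[0,0,0],38],[[14.2,-37.3,0],[0,0,0],38],[[14.2,-37.3,0],[0,0,0],38],[[14.2,-37.3,0],[0,0,0],38],[[14.2,-37.3,0],[0,0,0],38],[[0,0,0],[0,0,0],38],[[0,0,0],[0,0,0],38],[[0,0,0],[0,0,0],38]]' >/dev/null
python3 -c "
from h import *
inboard()"
```

```text
t 63.90 tcp board mm [ -37.5 -169.4] z 98.8 yaw err of y_t -89.98 tilt [-0.0026 -0.0029] F board [-1.   0.9] -0.8
```

```bash
python3 -m handwheel '[[[-2,0,30],[0,0,0],38],[[0,0,25],[0,0,0],38],[[0,0,15],[0,0,0],38],[[0,0,6],[0,0,0],38],[[0,0,0],[0,0,0],38],[[0,0,0],[0,0,0],38]]' >/dev/null
for i in 1 2 3; do python3 -m handwheel '[[[0,0,1],[0,0,0],38],[[0,0,0],[0,0,0],38],[[0,0,0],[0,0,0],38]]' >/dev/null
python3 -c "
from h import *
inboard()"; done
```

```text
t 64.65 tcp board mm [ -37.8 -169.3] z 23.8 yaw err of y_t -90.09 tilt [ 0.0013 -0.0016] F board [ 0.8 -0.2] -1.5
t 64.90 tcp board mm [ -38.8 -169.4] z 21.7 yaw err of y_t -90.08 tilt [-0.0006 -0.002 ] F board [-0.2  0.3] -1.3
t 65.15 tcp board mm [ -39.  -169.5] z 20.3 yaw err of y_t -90.08 tilt [-0.0013 -0.0022] F board [-0.1 -0.8] -1.5
```

```bash
python3 -m handwheel '[[[0,0,0.6],[0,0,0],38],[[0,0,0],[0,0,0],66],[[0,0,0],[0,0,0],66],[[0,0,0],[0,0,0],66],[[0,0,0],[0,0,0],66],[[0,0,-30],[0,0,0],66],[[0,0,-35],[0,0,0],66],[[-31,0,0],[0,0,0],0],[[-30,0,0],[0,0,0],0],[[0,0,0],[0,0,0],0]]' >/dev/null
python3 -m handwheel '[[[0,0,0],[0,0,0],0],[[0,0,0],[0,0,0],0],[[0,0,30],[0,0,0],0],[[0,0,25],[0,0,0],0],[[0,0,10],[0,0,0],0],[[0,0,0],[0,0,0],0],[[0,0,0],[0,0,0],0]]' 40; python3 -c "
from h import *
inboard()"
```

```text
time_s: 66.57
tcp_pos: [0.4763, 0.1612, 0.0196]
tool_rot: [[0.998, -0.063, -0.002], [-0.063, -0.998, -0.003], [-0.002, 0.003, -1.0]]
force: [0.2, -0.2, 0.8]
width: 0.0001
grasp_force: 0.0
t 66.57 tcp board mm [ -99.6 -169.5] z 19.6 yaw err of y_t -90.10 tilt [-0.0022 -0.0025] F board [ 0.3 -0.1] 0.8
```

Push +x (contact expected near TCP x = -71).

```bash
python3 -m handwheel '[[[4,0,0],[0,0,0],0],[[4,0,0],[0,0,0],0],[[4,0,0],[0,0,0],0],[[4,0,0],[0,0,0],0],[[3,0,0],[0,0,0],0],[[2,0,0],[0,0,0],0],[[2,0,0],[0,0,0],0],[[2,0,0],[0,0,0],0],[[1,0,0],[0,0,0],0],[[1,0,0],[0,0,0],0]]' >/dev/null; python3 -c "
from h import *
inboard()"
for i in 1 2; do python3 -m handwheel '[[[1,0,0],[0,0,0],0],[[1,0,0],[0,0,0],0],[[0,0,0],[0,0,0],0]]' >/dev/null; python3 -c "
from h import *
inboard()"; done
```

```text
t 67.40 tcp board mm [ -73.  -169.5] z 19.8 yaw err of y_t -90.08 tilt [-0.0014 -0.0022] F board [-0.1  1. ] -0.2
t 67.65 tcp board mm [ -70.6 -169.4] z 19.9 yaw err of y_t -90.08 tilt [-0.0005 -0.0021] F board [ 0.4 -0.2] 1.1
t 67.90 tcp board mm [ -69.9 -169.5] z 19.7 yaw err of y_t -90.09 tilt [-0.0033 -0.0023] F board [-4.7  0.8] 3.9
```

```bash
python3 -m handwheel '[[[1,0,0],[0,0,0],0],[[0,0,0],[0,0,0],0],[[-8,0,0],[0,0,0],0],[[-6,0,0],[0,0,0],0],[[0,24,0],[0,0,0],0],[[0,22,0],[0,0,0],0],[[28,0,0],[0,0,0],0],[[28,0,0],[0,0,0],0],[[0,-3,0],[0,0,0],0],[[0,-3,0],[0,0,0],0]]' >/dev/null
python3 -m handwheel '[[[0,-3,0],[0,0,0],0],[[0,-3,0],[0,0,0],0],[[0,-3,0],[0,0,0],0],[[0,-3,0],[0,0,0],0],[[0,-3,0],[0,0,0],0],[[0,-3,0],[0,0,0],0],[[0,-3,0],[0,0,0],0],[[0,-3,0],[0,0,0],0],[[0,0,0],[0,0,0],0]]' >/dev/null; python3 -c "
from h import *
inboard()"
python3 -m handwheel '[[[0,-2,0],[0,0,0],0],[[0,-1,0],[0,0,0],0],[[0,-1,0],[0,0,0],0],[[0,0,0],[0,0,0],0]]' >/dev/null; python3 -c "
from h import *
inboard()"
python3 -m handwheel '[[[0,-1,0],[0,0,0],0],[[0,-1,0],[0,0,0],0],[[0,0,0],[0,0,0],0]]' >/dev/null; python3 -c "
from h import *
inboard()"
```

```text
t 69.48 tcp board mm [ -25.8 -184.8] z 20.0 yaw err of y_t -90.06 tilt [-0.0007 -0.0018] F board [-1.1 -0.3] 0.1
t 69.82 tcp board mm [ -26.  -181.8] z 19.9 yaw err of y_t -90.07 tilt [-0.0014 -0.0027] F board [-0.  -2.1] 1.0
t 70.07 tcp board mm [ -26.1 -181.4] z 19.9 yaw err of y_t -90.03 tilt [-0.0021 -0.0052] F board [-0.7 -8.4] 2.1
```

```bash
python3 -m handwheel '[[[0,-1,0],[0,0,0],0],[[0,-1,0],[0,0,0],0],[[0,0,0],[0,0,0],0],[[0,6,0],[0,0,0],0],[[0,6,0],[0,0,0],0],[[0,0,-40],[0,0,0],0],[[-20,-20,-40],[0,0,0],0],[[-30,-30,-40],[0,0,0],0],[[-30,-30,-30],[0,0,0],85],[[0,0,0],[0,0,0],85]]' >/dev/null
python3 -m handwheel '[[[0,0,0],[0,0,0],85],[[0,0,0],[0,0,0],85]]' >/dev/null
python3 - <<'E'
from h import *
inboard()
c=cams.capture('wrist');np.savez('w12.npz',**c)
X=C[0];o=ortho(c,.44,.62,.08,.36,.032,2800);cv2.imwrite('pics/w12.png',o)
print('house',blockpose(c,C+B@[-.03,-.022],z0=.026,ztop=.032))
E
```

```text
t 71.07 tcp board mm [ -88.3 -126.6] z 146.2 yaw err of y_t -90.03 tilt [-0.0006 -0.0021] F board [0.3 1.2] -0.1
house [(array([553.3, 284.6]), 81.3, 59.5, 86.4), np.int64(9019), np.int64(895), 'yaw(+x)=-93.6 (coarse -7.6)']
```

View pics/w12.png

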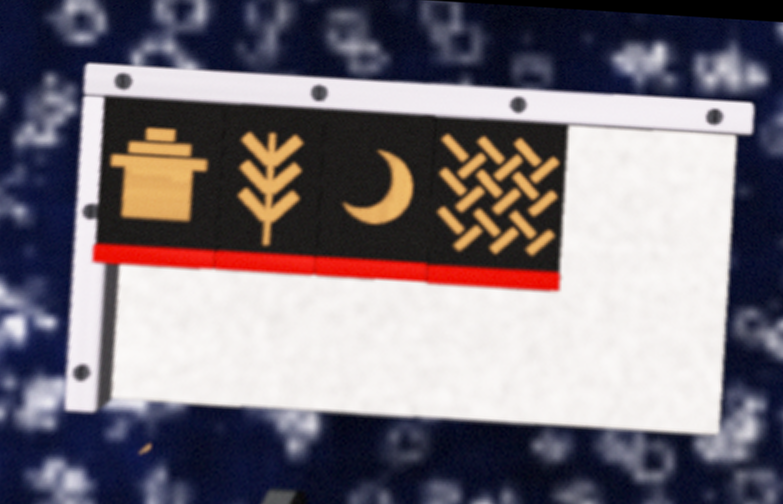

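The row is tight with all red ends away from the rail (the red edge is one line from (95,253) to (560,282) in the ortho view). Before picking the offcut with the camera side facing the cup, I'll check clearance.

Run:
```python
from h import *
Ws=np.vstack([cloud(dict(np.load(f"{n}0.npz"))).reshape(-1,3) for n in("top","scene")])
for x in np.arange(.62,.90,.03):
    print("%.2f"%x,*["%4d"%(np.nanmax(q[:,2])*1000) if len(q:=Ws[(abs(Ws[:,0]-x)<.015)&(abs(Ws[:,1]-y)<.015)]) else "   ." for y in np.arange(-.02,.26,.03)])
```

```text
0.62   67   66    6    9    6    8    6    6   11   12
0.65   69   67    6    7    7    5    4    8   10    9
0.68   69   67    7    7    5    5    8    7   25   26
0.71   67   70    7    6    8    5   23   30   30   28
0.74   60   62  234  234  216   58   26   28   29   28
0.77    7    7  194  167  152  194   90   29   27   26
0.80   29    9  190  215  230  236   90   23   17   10
0.83   28    9   10  212    6    6    5    9    8   14
0.86    9    7    8    7    8    6    4    5    5   13
0.89    7    4    6    4    4    5    5    4    3   12
```

The brushes stand at x≥0.725 up to 0.23 m and the camera side would hit them. I'll turn half round first, to the same orientation in which the offcut was put down.

```bash
python3 -m handwheel '[[[0,0,0],[0,0,-5.4],85],[[0,0,0],[0,0,-5.4],85],[[0,0,0],[0,0,-5.4],85],[[0,0,0],[0,0,-5.4],85],[[0,0,0],[0,0,-5.4],85],[[0,0,0],[0,0,-5.4],85],[[0,0,0],[0,0,-5.4],85],[[0,0,0],[0,0,-5.4],85],[[0,0,0],[0,0,-5.4],85],[[0,0,0],[0,0,-5.4],85]]' >/dev/null
python3 -m handwheel '[[[0,0,0],[0,0,-5.4],85],[[0,0,0],[0,0,-5.4],85],[[0,0,0],[0,0,-5.4],85],[[0,0,0],[0,0,-5.4],85],[[0,0,0],[0,0,-5.4],85],[[0,0,0],[0,0,-5.4],85],[[0,0,0],[0,0,-5.4],85],[[0,0,0],[0,0,-5.4],85],[[0,0,0],[0,0,-5.4],85],[[0,0,0],[0,0,-5.4],85]]' >/dev/null
python3 -m handwheel '[[[0,0,0],[0,0,-5.4],85],[[0,0,0],[0,0,-5.4],85],[[0,0,0],[0,0,-5.4],85],[[0,0,0],[0,0,-5.4],85],[[0,0,0],[0,0,-5.4],85],[[0,0,0],[0,0,-5.4],85],[[0,0,0],[0,0,-5.4],85],[[0,0,0],[0,0,-5.4],85],[[0,0,0],[0,0,-5.4],85],[[0,0,0],[0,0,-5.4],85]]' >/dev/null
python3 -m handwheel '[[[0,0,0],[0,0,-5.4],85],[[0,0,0],[0,0,-5.4],85],[[0,0,0],[0,0,-5.4],85],[[0,0,0],[0,0,-1.8],85],[[0,0,0],[0,0,0],85],[[0,0,0],[0,0,0],85]]' >/dev/null
python3 -c "
from h import *
inboard();print(readout.observe()['joint_positions'])"
```

```text
t 74.12 tcp board mm [ -88.5 -127.8] z 144.8 yaw err of y_t 89.77 tilt [-0.0037 -0.0032] F board [0. 0.] -0.4
[ 3.45513092e-01  6.53599025e-02  2.00050441e+00 -1.97561789e-03
  1.08023924e+00 -1.15915773e+00]
```

```bash
python3 -m handwheel '[[[-35.9,-18.8,0],[0,0,0],60],[[-35.9,-18.8,0],[0,0,0],60],[[-35.9,-18.8,0],[0,0,0],60],[[-35.9,-18.8,0],[0,0,0],60],[[-35.9,-18.8,0],[0,0,0],60],[[0,0,0],[0,0,0],60],[[0,0,0],[0,0,0],60]]' >/dev/null
python3 -c "
from h import *
look((.663,.098),'w13',ztop=.018,z0=.01)"
```

```text
[(array([660.6,  97.9]), 74.9, 31.8, -3.4), np.int64(3479), np.int64(0)]
tcp [0.6633 0.0972 0.1449] zaxis [-0.0036 -0.0021 -1.    ] a_y 86.3
tool shift mm [2.8 0.6 0. ]
```

```bash
python3 -m handwheel '[[[2.8,0.6,30],[0,0,0],60],[[0,0,35],[0,0,0],60],[[0,0,35],[0,0,0],60],[[0,0,22],[0,0,0],60],[[0,0,13],[0,0,0],60],[[0,0,0],[0,0,0],60],[[0,0,0],[0,0,0],25],[[0,0,0],[0,0,0],25],[[0,0,0],[0,0,0],25],[[0,0,0],[0,0,0],25]]' 40 >/dev/null
python3 -m handwheel '[[[0,0,0],[0,0,0],25],[[0,0,0],[0,0,0],25],[[0,0,0],[0,0,0],25]]'
python3 -m handwheel '[[[0,0,-20],[0,0,0],25],[[0,0,-30],[0,0,0],25],[[0,0,-30],[0,0,0],25],[[0,0,0],[0,0,0],25],[[0,0,0],[0,0,0],25]]'; python3 -c "
from h import *
inboard()"
```

```text
time_s: 75.83
tcp_pos: [0.6627, 0.0991, 0.0143]
tool_rot: [[-0.998, 0.063, 0.003], [0.063, 0.998, -0.001], [-0.003, -0.001, -1.0]]
force: [-1.1, 1.0, 7.3]
width: 0.0302
grasp_force: 40.4
time_s: 76.25
tcp_pos: [0.6633, 0.0991, 0.0953]
tool_rot: [[-0.998, 0.063, 0.006], [0.063, 0.998, -0.001], [-0.006, -0.001, -1.0]]
force: [-0.0, 0.1, -0.3]
width: 0.0298
grasp_force: 39.6
t 76.25 tcp board mm [  90.9 -220.1] z 95.3 yaw err of y_t 89.91 tilt [ 0.0059 -0.0014] F board [-0.   0.1] -0.3
```

```bash
python3 -m handwheel '[[[33,2,0],[0,0,0],25],[[33,2,0],[0,0,0],25],[[33,2,0],[0,0,0],25],[[33,2,0],[0,0,0],25],[[0,0,0],[0,0,0],25],[[0,0,0],[0,0,0],25],[[0,0,30],[0,0,0],25],[[0,0,25],[0,0,0],25],[[0,0,0],[0,0,0],25],[[0,0,0],[0,0,0],25]]' >/dev/null
python3 -c "
from h import *
inboard()"
```

```text
t 77.08 tcp board mm [ -44.7 -212.9] z 34.9 yaw err of y_t 89.90 tilt [-0.0051 -0.0029] F board [-0.   0.3] 0.5
```

```bash
python3 -m handwheel '[[[0,0,8],[0,0,0],25],[[0,0,3],[0,0,0],25],[[0,0,0],[0,0,0],25],[[0,0,0],[0,0,0],25]]' >/dev/null
for i in 1 2; do python3 -m handwheel '[[[0,0,0.8],[0,0,0],25],[[0,0,0],[0,0,0],25],[[0,0,0],[0,0,0],25]]' >/dev/null
python3 -c "
from h import *
inboard()"; done
```

```text
t 77.67 tcp board mm [ -43.4 -212.3] z 25.3 yaw err of y_t 89.92 tilt [-0.0001 -0.002 ] F board [-0.3  0. ] 0.3
t 77.92 tcp board mm [ -43.8 -212.4] z 24.1 yaw err of y_t 89.92 tilt [-0.001  -0.0021] F board [0.5 0.7] -0.8
```

```bash
python3 -m handwheel '[[[0,0,1],[0,0,0],25],[[0,0,0.8],[0,0,0],25],[[-2,0,0],[0,0,0],25],[[-2,0,0],[0,0,0],25],[[0,0,0],[0,0,0],25],[[0,0,0],[0,0,0],25]]' >/dev/null
python3 -c "
from h import *
inboard()"
python3 -m handwheel '[[[0,0,0],[0,0,0],46],[[0,0,0],[0,0,0],46],[[0,0,0],[0,0,0],46],[[0,0,0],[0,0,0],46],[[0,0,-30],[0,0,0],46],[[0,0,-30],[0,0,0],46],[[35,0,0],[0,0,0],0],[[35,0,0],[0,0,0],0],[[0,0,0],[0,0,0],0],[[0,0,0],[0,0,0],0]]' >/dev/null
python3 -m handwheel '[[[0,-3,0],[0,0,0],0],[[0,0,30],[0,0,0],0],[[0,0,25],[0,0,0],0],[[0,0,8],[0,0,0],0],[[0,0,0],[0,0,0],0],[[0,0,0],[0,0,0],0]]' >/dev/null
python3 - <<'E'
from h import *
inboard();c=cams.capture('wrist');print(blockpose(c,C+B@[-.042,-.212],z0=.018,ztop=.026,r=.045))
E
```

```text
t 78.42 tcp board mm [ -39.1 -212.3] z 22.4 yaw err of y_t 89.91 tilt [ 0.0002 -0.002 ] F board [0.2 0.7] 0.6
t 79.75 tcp board mm [-109.1 -215.4] z 19.3 yaw err of y_t 89.90 tilt [-0.0016 -0.0023] F board [ 0.2 -0.6] 0.3
[(array([509.7, 113.1]), 19.7, 7.4, -3.5), np.int64(414), np.int64(0)]
```

```bash
python3 -m handwheel '[[[0,-19,0],[0,0,0],0],[[0,-18,0],[0,0,0],0],[[-23,0,0],[0,0,0],0],[[-23,0,0],[0,0,0],0],[[-22,0,0],[0,0,0],0],[[0,3,0],[0,0,0],0],[[0,3,0],[0,0,0],0],[[0,3,0],[0,0,0],0],[[0,3,0],[0,0,0],0],[[0,3,0],[0,0,0],0]]' >/dev/null
python3 -m handwheel '[[[0,3,0],[0,0,0],0],[[0,3,0],[0,0,0],0],[[0,3,0],[0,0,0],0],[[0,3,0],[0,0,0],0],[[0,2,0],[0,0,0],0],[[0,2,0],[0,0,0],0],[[0,2,0],[0,0,0],0],[[0,1,0],[0,0,0],0],[[0,0,0],[0,0,0],0]]' >/dev/null
python3 -c "
from h import *
inboard()"
for i in 1 2 3; do python3 -m handwheel '[[[0,1,0],[0,0,0],0],[[0,1,0],[0,0,0],0],[[0,0,0],[0,0,0],0]]' >/dev/null
python3 -c "
from h import *
inboard()"; done
```

```text
t 81.38 tcp board mm [ -41.5 -218.2] z 19.4 yaw err of y_t 89.92 tilt [-0.0005 -0.002 ] F board [-0.6 -1.5] 4.5
t 81.63 tcp board mm [ -41.5 -216.4] z 19.4 yaw err of y_t 89.91 tilt [-0.0005 -0.0022] F board [ 0.1 -3.3] 6.1
t 81.88 tcp board mm [ -41.5 -214.4] z 19.4 yaw err of y_t 89.91 tilt [-0.0006 -0.0022] F board [-0.1 -3. ] 5.4
t 82.13 tcp board mm [ -41.6 -212.4] z 19.4 yaw err of y_t 89.92 tilt [-0.0006 -0.0022] F board [-0.3 -3.2] 4.8
```

Run:
```python
from h import *
c=cams.capture('wrist');np.savez('w14.npz',**c);cv2.imwrite('pics/w14.png',c['img'])
```

```text
(no output)
```

View pics/w14.png

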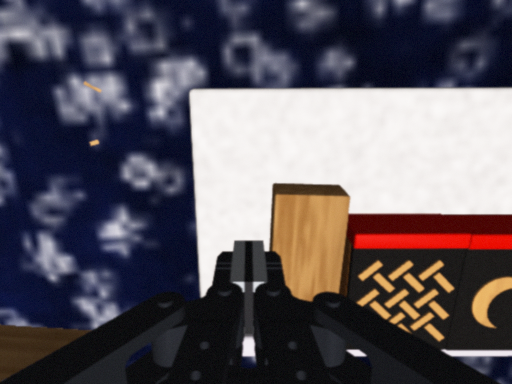

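```bash
python3 -m handwheel '[[[0,-3,0],[0,0,0],0],[[0,-3,0],[0,0,0],0],[[0,0,0],[0,0,0],0],[[0,0,0],[0,0,0],0]]'; python3 -c "
from h import *
inboard()"
```

```text
time_s: 82.52
tcp_pos: [0.5302, 0.1088, 0.0185]
tool_rot: [[-0.998, 0.063, -0.002], [0.063, 0.998, -0.002], [0.002, -0.002, -1.0]]
force: [-0.2, 0.9, 0.1]
width: -0.0
grasp_force: 0.0
t 82.52 tcp board mm [ -42.6 -218.5] z 18.5 yaw err of y_t 89.89 tilt [-0.0024 -0.002 ] F board [-0.2  0.9] 0.1
```

```bash
python3 -m handwheel '[[[0,-4,0],[0,0,0],0],[[0,0,4.5],[0,0,0],0],[[0,0,0],[0,0,0],0]]' >/dev/null; python3 -c "
from h import *
inboard()"
for i in 1 2 3 4; do python3 -m handwheel '[[[0,1,0],[0,0,0],0],[[0,1,0],[0,0,0],0],[[0,1,0],[0,0,0],0],[[0,0,0],[0,0,0],0]]' >/dev/null
python3 -c "
from h import *
inboard()"; done
```

```text
t 82.77 tcp board mm [ -42.6 -222.7] z 13.7 yaw err of y_t 89.89 tilt [-0.0025 -0.0023] F board [-1.4  0.2] -0.7
t 83.10 tcp board mm [ -41.6 -219.1] z 14.9 yaw err of y_t 89.92 tilt [-0.0006 -0.002 ] F board [ 0.1 -0.1] -0.1
t 83.43 tcp board mm [ -41.7 -216.2] z 14.8 yaw err of y_t 89.92 tilt [-0.0008 -0.002 ] F board [ 0. -1.] 0.5
t 83.77 tcp board mm [ -41.6 -213.6] z 14.8 yaw err of y_t 89.94 tilt [-0.0007 -0.0028] F board [-0.5 -2. ] -0.5
t 84.10 tcp board mm [ -41.6 -213. ] z 14.7 yaw err of y_t 90.01 tilt [-0.0014 -0.0065] F board [  1.5 -12.2] 0.4
```

```bash
python3 -m handwheel '[[[0,-6,0],[0,0,0],0],[[0,-6,0],[0,0,0],0],[[24,0,0],[0,0,0],0],[[24,0,0],[0,0,0],0],[[20,0,0],[0,0,0],0],[[0,18,0],[0,0,0],0],[[0,21,0],[0,0,0],0],[[-4,0,0],[0,0,0],0],[[-4,0,0],[0,0,0],0],[[0,0,0],[0,0,0],0]]' >/dev/null; python3 -c "
from h import *
inboard()"
for i in 1 2 3 4; do python3 -m handwheel '[[[-2,0,0],[0,0,0],0],[[-1,0,0],[0,0,0],0],[[-1,0,0],[0,0,0],0],[[-1,0,0],[0,0,0],0],[[0,0,0],[0,0,0],0]]' >/dev/null
python3 -c "
from h import *
inboard()"; done
```

```text
t 84.93 tcp board mm [-100.6 -183.2] z 15.0 yaw err of y_t 89.94 tilt [ 0.0002 -0.0018] F board [0.4 0.3] -0.9
t 85.35 tcp board mm [ -96.4 -183.6] z 14.7 yaw err of y_t 89.88 tilt [-0.0009 -0.0021] F board [-0.1 -0.5] -0.4
t 85.77 tcp board mm [ -91.4 -183.3] z 14.8 yaw err of y_t 89.92 tilt [-0.0007 -0.0021] F board [-0.8  0.4] 0.2
t 86.18 tcp board mm [ -86.4 -183.3] z 14.8 yaw err of y_t 89.91 tilt [-0.0006 -0.002 ] F board [-1.2  0.4] -0.6
t 86.60 tcp board mm [ -84.8 -183.6] z 14.1 yaw err of y_t 89.89 tilt [-0.0076 -0.0026] F board [-9.1  0.6] 5.4
```

```bash
python3 -m handwheel '[[[8,0,0],[0,0,0],0],[[8,0,0],[0,0,0],0],[[0,20,0],[0,0,0],0],[[0,19,0],[0,0,0],0],[[-8,0,0],[0,0,0],0],[[-8,0,0],[0,0,0],0],[[-3,0,0],[0,0,0],0],[[-3,0,0],[0,0,0],0],[[-2,0,0],[0,0,0],0],[[-1,0,0],[0,0,0],0]]' >/dev/null; python3 -m handwheel '[[[-1,0,0],[0,0,0],0],[[-1,0,0],[0,0,0],0],[[-1,0,0],[0,0,0],0],[[0,0,0],[0,0,0],0]]' >/dev/null; python3 -c "
from h import *
inboard()"
python3 -m handwheel '[[[8,0,0],[0,0,0],0],[[0,22,0],[0,0,0],0],[[0,22,0],[0,0,0],0],[[-4,0,0],[0,0,0],0],[[-2,0,0],[0,0,0],0],[[-1,0,0],[0,0,0],0],[[-1,0,0],[0,0,0],0],[[0,0,0],[0,0,0],0]]' >/dev/null; python3 -c "
from h import *
inboard()"
python3 -m handwheel '[[[8,0,0],[0,0,0],0],[[0,19,0],[0,0,0],0],[[0,19,0],[0,0,0],0],[[-4,0,0],[0,0,0],0],[[-2,0,0],[0,0,0],0],[[-1,0,0],[0,0,0],0],[[-1,0,0],[0,0,0],0],[[0,0,0],[0,0,0],0]]' >/dev/null; python3 -c "
from h import *
inboard()"
python3 -m handwheel '[[[8,0,0],[0,0,0],0],[[0,20,0],[0,0,0],0],[[0,20,0],[0,0,0],0],[[-4,0,0],[0,0,0],0],[[-2,0,0],[0,0,0],0],[[-1,0,0],[0,0,0],0],[[-1,0,0],[0,0,0],0],[[0,0,0],[0,0,0],0]]' >/dev/null; python3 -c "
from h import *
inboard()"
```

```text
t 87.77 tcp board mm [ -70.  -144.7] z 14.4 yaw err of y_t 89.91 tilt [-0.0018 -0.0025] F board [-0.6 -0.9] -1.1
t 88.43 tcp board mm [ -70.1 -101.1] z 14.3 yaw err of y_t 89.86 tilt [-0.0021 -0.0024] F board [-0.8  0.5] 0.9
t 89.10 tcp board mm [-70.1 -63.2] z 14.2 yaw err of y_t 89.86 tilt [-0.0025 -0.0026] F board [-2.2  0.3] 2.0
t 89.77 tcp board mm [-70.2 -23.2] z 14.1 yaw err of y_t 89.86 tilt [-0.0027 -0.0026] F board [-2.8  0.8] 1.0
```

```bash
python3 -m handwheel '[[[8,0,0],[0,0,0],0],[[0,0,-35],[0,0,0],0],[[0,0,-20],[0,0,0],0],[[0,-35,0],[0,0,0],0],[[0,-35,0],[0,0,0],0],[[0,-35,0],[0,0,0],0],[[0,-35,0],[0,0,0],0],[[0,-35,0],[0,0,0],0],[[0,-35,0],[0,0,0],0],[[-36,0,0],[0,0,0],0]]' >/dev/null; python3 -m handwheel '[[[0,0,0],[0,0,0],0],[[0,0,0],[0,0,0],0],[[0,0,30],[0,0,0],0],[[0,0,25],[0,0,0],0],[[0,0,0],[0,0,0],0],[[0,0,0],[0,0,0],0]]' >/dev/null;python3 -c "
from h import *
inboard()"
```

```text
t 91.10 tcp board mm [ -44.3 -232.4] z 13.5 yaw err of y_t 89.96 tilt [-0.0054 -0.0028] F board [-0.6  0. ] 1.0
```

```bash
python3 -m handwheel '[[[0,4,0],[0,0,0],0],[[0,4,0],[0,0,0],0],[[0,3,0],[0,0,0],0],[[0,3,0],[0,0,0],0],[[0,2,0],[0,0,0],0],[[0,2,0],[0,0,0],0],[[0,1,0],[0,0,0],0],[[0,1,0],[0,0,0],0],[[0,1,0],[0,0,0],0],[[0,0,0],[0,0,0],0]]' >/dev/null;python3 -c "
from h import *
inboard()"
python3 -m handwheel '[[[0,0,0],[0,0,0],0],[[0,-5,0],[0,0,0],0],[[0,-6,0],[0,0,0],0],[[0,0,-40],[0,0,0],0],[[0,0,-40],[0,0,0],0],[[0,0,-40],[0,0,0],0],[[-30,35,-20],[0,0,0],85],[[-30,35,0],[0,0,0],85],[[0,0,0],[0,0,0],85],[[0,0,0],[0,0,0],85]]' >/dev/null
python3 - <<'E'
from h import *
inboard();c=cams.capture('wrist');np.savez('w15.npz',**c)
cv2.imwrite('pics/w15.png',ortho(c,.44,.62,.08,.36,.032,2800))
E
```

```text
t 91.93 tcp board mm [ -41.4 -213. ] z 15.1 yaw err of y_t 89.97 tilt [-0.0009 -0.0048] F board [-0.1 -7.3] 4.1
t 92.77 tcp board mm [  11.4 -160.3] z 151.0 yaw err of y_t 90.00 tilt [-0.0007 -0.0016] F board [-1.3 -0.7] -0.3
```

View pics/w15.png

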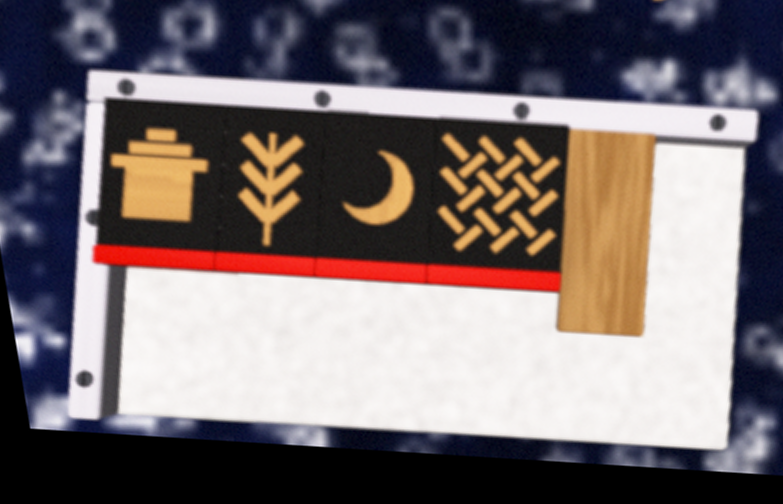

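The ortho view shows all four blocks tight in the corner with red ends outward, and the offcut flush beside wave at (605,230) with its end on the long rail. The robot is clear, so I'm handing in.

```bash
python3 -c "
from plant import arm
print(arm.sign_off())"
```

```text
the job is handed in; nothing more can be done
None
```

I handed the job in at about 93 s: house, leaf, moon and wave are packed from the corner along the long rail, red ends outward, and the offcut closes the row flush against wave with one end on the rail; one risk is that joint 6 briefly read 2.5525 against its stated 2.55 limit while I was turning for wave.

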